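# Bed a loaded slide rack in a staining dish and close the dish

### The job

Get the rack of microscope slides put away in the open staining dish: lift the rack by its standing handle, lower it gently onto the floor of the dish, fold the handle down so that it is out of the lid's way, then set the loose lid on the dish, fully seated and level, without dropping either. Leave the dish that is already covered, the timer and the forceps where they are.

Things in the scene. Friction and masses are not known exactly. Their poses are not given: they have to be found in the camera images.
- dish: the open white rectangular staining dish, loose on the bench, 0.55 kg. Outside 120 x 102 mm over the rim, 55 mm high; inside 104 mm (its x axis) x 86 mm (its y axis), floor 5 mm above the underside, walls 5 mm thick. Origin: centre of the underside, z up. It may stand left or right of the covered dish
- covered_dish: an identical white dish whose lid (with the same bridge handle, 86 mm above the bench) is already on; 0.75 kg with its contents. Not to be moved. Origin: centre of the underside
- lid: loose white lid, 120 (its x) x 102 mm (its y), 0.13 kg, right way up. Origin: centre of its lowest face, z up. Above it: a round locating bead 0 to 6 mm, 100 x 82 mm over all (2 mm clear inside the dish on each side), the flat plate 6 to 11 mm, a bridge handle. Seated, the plate lies on the rim, the origin 49 mm above the dish's, lid's x along dish's x, either way round
- lid_grip (a point): middle of the loose lid's bridge handle: a round bar 10 mm thick, 50 mm long, along the lid's x, its centre 37 mm above the lid's origin (26 mm above the plate); the lid's axes
- slide_rack: steel rack with ten glass slides fixed in it, 92 (its x) x 72 mm (its y) in plan, 34 mm high without the handle, about 0.18 kg. Origin: centre of the underside, z up. A wire handle (bail) hangs on pivots at the middle of the two long sides, 30 mm up. In the dish its x lies along the dish's x, either way round, with about 6 mm to spare on each side
- bail_grip (a point): middle of the grey grip of the rack's handle: a round bar 8 mm thick and 54 mm long that lies along the rack's y, 42 mm from the pivots: 72 mm above the rack's underside while the handle stands, and then 22 mm above the rim of the dish when the rack stands in the dish
- bail (a joint): angle of the rack's handle about the rack's +y: 0 upright, +1.5 (a stop) folded flat to the rack's +x end, -1.5 to its -x end; either is good. The pivots are stiff (0.014 N m, about 0.35 N at the grip): it stays at any angle; it starts within 0.2 of upright. Folded, the grip's middle lies 33 mm above the rack's underside, below the dish's rim
- timer: a small white bench timer, 60 x 64 x 19 mm, not to be moved. Origin: centre of the underside
- forceps: steel forceps, 128 x 16 x 9 mm, lying left of the dishes, not to be moved. Origin: centre of the underside, length along x

How it is judged:
By the outcome, as a careful person would: the job done as asked, in the order asked, and still so for the second after the job is handed in, with the robot touching nothing.
It also fails if it takes over 62 s, if anything falls off the work surface, if the arm or the gripper's body presses on something with over 40 N, if the wrist force passes 120 N, or if a joint passes its speed limit or range.

### The arm

A 6-joint arm with a two-finger parallel gripper is mounted at the origin on a cart in front of the work surface, level with it; the furniture and walls round the work are solid. World frame = base frame: x ahead of the robot, y to its left, z up, the work surface at z = 0. Lengths are in mm, angles in rad, forces in N, time in s.
With the tool pointing down it reaches from about 275 to 1000 mm from the base axis. Payload 8.4 kg.
Tool frame: the origin (TCP) lies between the finger pads; the fingertips stand 11 mm ahead of it and the grasp point (between the pads) lies 8 mm behind it; z points along the fingers, y is the direction in which the jaws open and shut (so a half turn about z gives the same grasp; the last joint's range is limited). The gripper opens to 85 mm and grips with 20 to 120 N. Pads are 22 mm wide; open, the fingers measure 114 mm over their backs; the gripper's body (76 mm by 85 mm) begins 54 mm behind the grasp point. The pads swing forward as they close: fully open they stand 13 mm farther back than shut.
Start: joints at [-1.24, 0.353, 1.633, -0, 1.155, -0.002], TCP at [204.18, -590.71, 242.281] pointing down, gripper open.
Joint ranges: [-2.63, 2.63], [-0.92, 2.1], [0.06, 2.66], [-1.3, 4.44], [0, 2.69], [-3.02, 3.02]. Speed limits (rad/s): [2.22, 2.22, 2.79, 3.14, 3.14, 3.14].

### API

Orientations are given as [roll, pitch, yaw] about the fixed x, y, z axes, in that order (R = Rz(yaw) Ry(pitch) Rx(roll)).
In Python, from rig import r, eyes gives the robot as it stands. The module is installed in compiled form; this text tells all that it offers.
- The arm moves only by the tool servo_tool, never from a script. Its argument "rows" is a list of rows, each a list of 3 entries, a list of its own where there are three numbers: the shift along the world's x, y, z in cm, then the turn about the world's z in rad, then the finger opening in cm, from 0 to 8.54. A call has 1 to 5 rows; each row shifts and turns the commanded pose from where the row before left it; what a row does not reach is not made up. A row lasts 1/12 s, in which the tool goes at most 41.7 mm and 7.16 degrees, less where a joint would pass 70% of its speed; a pose out of reach is approached as far as the arm can. A call is refused whole if a number of a shift passes 4.17 or a number of a turn 0.125, either way. A call with a gripper value outside its range is refused whole. The fingers move at their own pace and stop on an object; "squeeze" is the grip in N (left out, the last holds). Time passes only in rows, so rows that do not move let the fingers close. It gives the time, the measured TCP pose, the force and the opening at its end, in the units of the state.
- r.sense(): the state, without advancing time (a new reading comes with each control period).
- eyes.grab_frame(name): name is "scene" or "top" or "wrist"; returns a dict with "frame" (400x640x3 uint8, red, green, blue), "depth" (400x640 float32, mm along the optical axis (not along the pixel's ray), 0 where there is no reading), "vertical_fov" (degrees; the focal length in pixels is half the picture's height over the tangent of half this angle, whatever the lens; pixels are square), "cx", "cy" (the principal point, pixels), "camera_from_world" (4x4, takes a point from world to camera coordinates); the wrist camera has in their place "hand_eye" (4x4, takes a point from camera to tool coordinates, whose origin is the TCP and whose axes are the flange's). Camera axes: x right, y down, z forward; pixel columns grow to the right and rows downward; lengths in mm; the calibration is good to about 2 mm. A picture is of the moment at which its call begins: read the wrist's pose just before it.
- r.sign_off(): hands the job in, once; it reports no verdict.
The state is a dict: "clock": time; "qpos": joint angles; "qvel": joint speeds; "joint_efforts": joint torques, N m; "eef_pos": TCP position; "tcp_rot": TCP orientation; "contact_force": force on the tool from outside, world axes, zero at the start; "wrist_torque": the same for the moment, N m; "opening": opening from 0.0 (shut) to 1.0 (fully open).
Only numpy, scipy, OpenCV 4.12 (cv2) and the standard library are available. Lean on these libraries where they do the work, as an engineer would, in place of code of your own. Each camera call takes 0.05 s, during which the arm holds its last target.

## Working session

There is one attempt and no reset: what is moved stays moved. The work goes in short steps, Python scripts to look and compute and a tool call to move; the robot and the scene stay as the last step left them, time stands still between calls to the robot, and variables do not carry over. Pictures are saved under pics/ and viewed, and the job is handed in when it is done.

Besides the shell and the picture viewer there is one more tool, called after "Request:" as a command line: name --argument value ..., lists and objects as JSON in quotes. servo_tool: Moves the arm, as the interface text tells. Its arguments: {"type":"object","properties":{"rows":{"type":"array"},"squeeze":{"type":"number"}},"required":["rows"]}

```bash
mkdir -p pics
cat > h.py <<'E'
import numpy as np, cv2
from rig import r, eyes
def grab(n):
    s=r.sense(); d=eyes.grab_frame(n); d['s']=s; 
    f=d['frame'].shape[0]/2/np.tan(np.radians(d['vertical_fov'])/2); d['f']=f
    return d
def save(d,name,crop=None,scale=1):
    im=d['frame'][:,:,::-1]
    if crop: x0,y0,x1,y1=crop; im=im[y0:y1,x0:x1]
    if scale!=1: im=cv2.resize(im,None,fx=scale,fy=scale,interpolation=cv2.INTER_CUBIC)
    cv2.imwrite('pics/'+name,im)
def world(d):
    h,w=d['depth'].shape; u,v=np.meshgrid(np.arange(w),np.arange(h)); z=d['depth']
    P=np.stack([(u-d['cx'])/d['f']*z,(v-d['cy'])/d['f']*z,z,np.ones_like(z)],-1)
    if 'camera_from_world' in d: T=np.linalg.inv(np.array(d['camera_from_world']))
    else:
        from scipy.spatial.transform import Rotation as R
        T=np.eye(4); T[:3,:3]=R.from_euler('xyz',d['s']['tcp_rot']).as_matrix(); T[:3,3]=d['s']['eef_pos']
        T=T@np.array(d['hand_eye'])
    return (P@T.T)[...,:3]
E
python3 - <<'E'
from h import *
import pickle
for n in ['scene','top']:
    d=grab(n); save(d,n+'0.png'); pickle.dump(d,open(n+'0.pkl','wb'))
    print(n,d['vertical_fov'],d['cx'],d['cy'],np.linalg.inv(np.array(d['camera_from_world']))[:3,3])
print(r.sense())
E
```

```text
scene 56.63807085010893 316.6347795502022 194.48062831677868 [ 27.00534373 738.71579425 671.73601043]
top 47.37191958763395 317.5376126762735 199.8483256795756 [ 396.58312565  115.72061489 1174.72486883]
{'clock': 0.1, 'qpos': array([-1.24036529e+00,  3.53599618e-01,  1.63405825e+00,  1.65956157e-07,
        1.15521279e+00, -2.42189269e-03]), 'qvel': array([-0.00081779, -0.00122197, -0.00255589,  0.00041838,  0.00059038,
        0.00082289]), 'joint_efforts': array([-2.52651298e-04, -6.06356335e+01, -3.42817748e+01, -8.55140888e-05,
        3.77841963e-03,  2.43363968e-05]), 'eef_pos': array([ 204.0643723 , -590.30515839,  241.62445239]), 'tcp_rot': array([-3.14031466e+00, -3.24692480e-06,  3.32852858e-01]), 'contact_force': array([-0.78034832, -0.07421682,  0.41750921]), 'wrist_torque': array([0.00756088, 0.05609265, 0.01050726]), 'opening': 1.0017193595474139}
```

View pics/scene0.png

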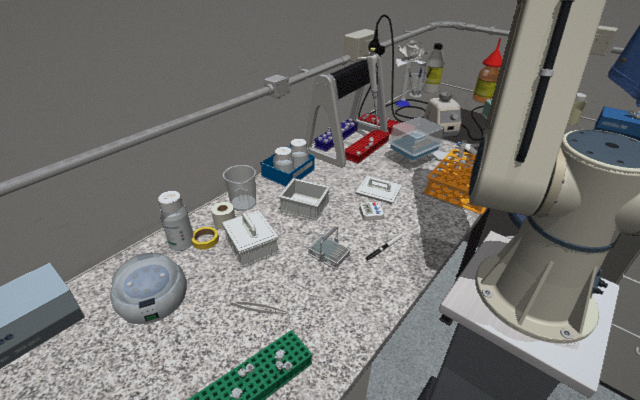

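View pics/top0.png

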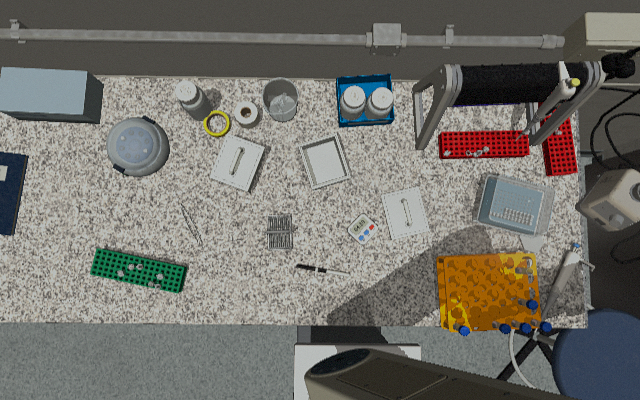

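The scene view shows the open dish near (304,198), the covered dish at (250,235), the rack with its handle up at (328,247), and the loose lid at (379,188). In the top view the open dish is at (325,162), the lid at (405,213), the rack at (280,232), the timer at (362,228) and the covered dish at (238,163). I'll enlarge this area next.

Run:
```python
from h import *
import pickle
d=pickle.load(open('top0.pkl','rb'))
save(d,'top0c.png',(200,120,440,270),3.3)
W=world(d)
for n,(u,v) in dict(bench=(330,255),rack=(280,232),dishfloor=(325,163),lid=(420,220),bar=(407,213),cov=(250,175)).items(): print(n,W[v,u].round(1))
```

```text
bench [374.2  69.1   3.6]
rack [429.  192.7  76. ]
dishfloor [610.9  84.5   9.1]
lid [ 466.1 -160.3   11.4]
bar [ 481.5 -121.1   39.8]
cov [568.9 270.7  59.4]
```

View pics/top0c.png

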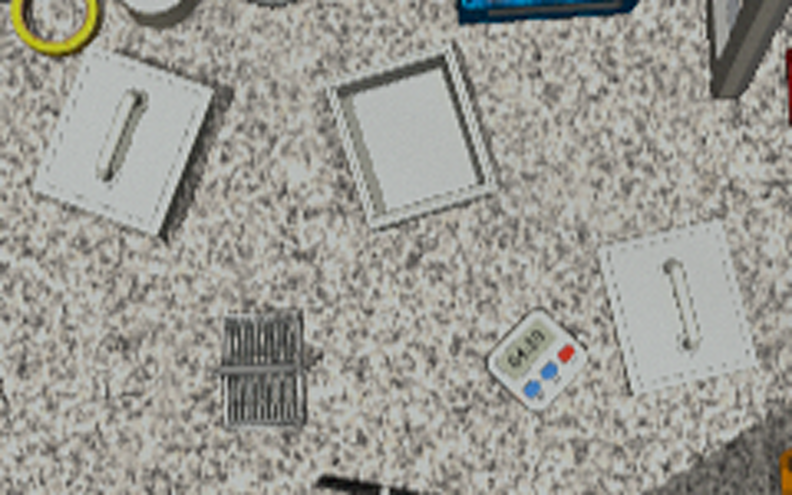

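Run:
```python
from h import *
import pickle
d=pickle.load(open('top0.pkl','rb'))
f,cx,cy=d['f'],d['cx'],d['cy']
T=np.linalg.inv(np.array(d['camera_from_world']))
def px(u,v,z):
    D=T[:3,:3]@np.array([(u-cx)/f,(v-cy)/f,1]); C=T[:3,3]; return (C+D*(z-C[2])/D[2])
W=world(d)
def comp(lo,hi,u0,v0,u1,v1):
    m=np.zeros(W.shape[:2],np.uint8); m[v0:v1,u0:u1]=((W[v0:v1,u0:u1,2]>lo)&(W[v0:v1,u0:u1,2]<hi))
    n,l,st,_=cv2.connectedComponentsWithStats(m); k=1+np.argmax(st[1:,4]); return l==k
for n,a,ref in [('dish',(48,70,296,130,356,195),55),('lid',(8,60,375,180,432,245),11),('rack',(20,90,262,210,298,254),34),('cov',(45,95,205,130,270,195),60),('timer',(13,40,342,208,382,248),19)]:
    m=comp(*a); v,u=np.nonzero(m)
    P=np.array([px(x,y,ref)[:2] for x,y in zip(u,v)],np.float32)
    print(n,m.sum(),cv2.minAreaRect(P),'zmed',np.median(W[m][:,2]))
g=[(u,v) for v in range(225,240) for u in range(262,298) if W[v,u,2]>64]
P=np.array([px(u,v,72)[:2] for u,v in g]); print('grip',len(g),P.mean(0),np.ptp(P,0),np.linalg.svd(P-P.mean(0))[2][0])
g=[(u,v) for v in range(190,235) for u in range(390,420) if W[v,u,2]>30]
P=np.array([px(u,v,42-5)[:2] for u,v in g]); print('bar',len(g),P.mean(0),np.ptp(P,0),np.linalg.svd(P-P.mean(0))[2][0])
b=W[250:258,320:340,2]; print('bench z',np.median(b), np.median(W[200:206,210:260,2]))
```

```text
dish 551 ((609.557861328125, 88.4925308227539), (120.21668243408203, 102.02243041992188), 18.26820945739746) zmed 55.61243498390786
lid 1816 ((485.7750244140625, -121.56170654296875), (119.88548278808594, 101.5674057006836), 13.932388305664062) zmed 13.363022486044088
rack 386 ((431.5810546875, 201.86380004882812), (87.1781997680664, 72.26693725585938), 0.6963936686515808) zmed 28.658946480803365
cov 1989 ((601.6742553710938, 303.5262145996094), (103.06820678710938, 120.28226470947266), 70.36781311035156) zmed 61.996723085650274
timer 564 ((442.1935119628906, -10.804584503173828), (58.947975158691406, 63.12860870361328), 45.40684127807617) zmed 18.475498720313794
grip 88 [431.57003529 197.69683737] [10.26812446 79.45677839] [-0.04844171  0.99882601]
bar 115 [ 486.18041603 -121.67709491] [72.48674074 52.68587815] [-0.96488738 -0.26266394]
bench z 0.9378860385829739 0.8613067828587191
```

Request:
servo_tool --rows '[[[1.1,3.9,0],0.06,8.5],[[1.1,3.9,0],0.06,8.5],[[1.1,3.9,0],0.06,8.5],[[1.1,3.9,0],0.06,8.5],[[1.1,3.9,0],0.06,8.5]]'

```text
clock: 0.52
eef_pos: [259.1, -393.7, 241.8]
tcp_rot: [-3.141, -0.0, 0.635]
contact_force: [1.1, -0.6, 2.1]
opening: 1.001
```

Request:
servo_tool --rows '[[[1.1,3.9,0],0.06,8.5],[[1.1,3.9,0],0.06,8.5],[[1.1,3.9,0],0.06,8.5],[[1.1,3.9,0],0.06,8.5],[[1.1,3.9,0],0.06,8.5]]'

```text
clock: 0.93
eef_pos: [313.9, -198.8, 242.2]
tcp_rot: [3.142, -0.0, 0.935]
contact_force: [1.8, -0.2, -0.0]
opening: 0.991
```

Request:
servo_tool --rows '[[[1.1,3.9,0],0.06,8.5],[[1.1,3.9,0],0.06,8.5],[[1.1,3.9,0],0.06,8.5],[[1.1,3.9,0],0.06,8.5],[[1.1,3.9,0],0.06,8.5]]'

```text
clock: 1.35
eef_pos: [369.0, -3.7, 242.4]
tcp_rot: [3.141, -0.0, 1.236]
contact_force: [1.2, -0.1, 0.1]
opening: 0.994
```

Request:
servo_tool --rows '[[[1.1,3.9,0],0.06,8.5],[[1.1,3.9,0],0.06,8.5],[[1.1,3.9,0],0.06,8.5],[[1.1,3.9,0],0.06,8.5],[[0,0,0],0,8.5]]'

```text
clock: 1.77
eef_pos: [415.0, 156.1, 242.5]
tcp_rot: [3.14, -0.003, 1.48]
contact_force: [0.5, -0.8, 0.6]
opening: 0.995
```

Run:
```python
from h import *
import pickle
d=grab('wrist'); pickle.dump(d,open('w1.pkl','wb')); save(d,'w1.png'); print(d['s']['eef_pos'],d['s']['tcp_rot'],np.array(d['hand_eye']).round(2),d['f'])
W=world(d); 
for (u,v) in [(320,200),(320,100),(320,300),(200,200),(450,200)]: print(u,v,W[v,u].round(1))
```

```text
[414.96054231 156.13919636 242.54861782] [ 3.13986558e+00 -2.87751745e-03  1.48026156e+00] [[   0.     -0.95   -0.31   77.98]
 [   1.      0.      0.     -0.26]
 [  -0.     -0.31    0.95 -132.45]
 [   0.      0.      0.      1.  ]] 301.5777651741723
320 200 [4.091e+02 1.174e+02 4.000e-01]
320 100 [420.4 240.2   0.8]
320 300 [395.1 -33.6   1.4]
200 200 [254.  131.7   1. ]
450 200 [554.6 121.6  55.9]
```

View pics/w1.png

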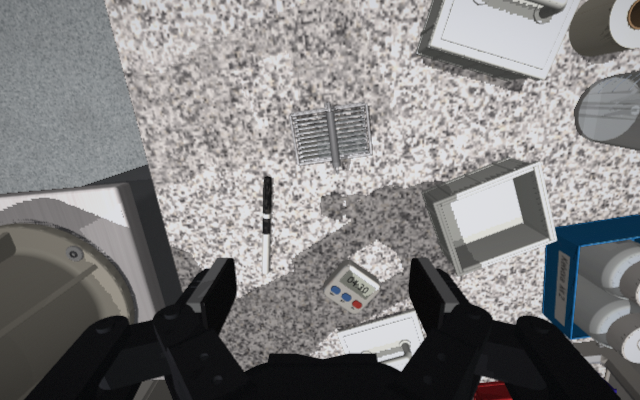

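The wrist view shows the rack at about (330,135), with its bail bar running roughly vertical at (335,135). I'll crop in on it.

Run:
```python
from h import *
import pickle
d=pickle.load(open('w1.pkl','rb')); save(d,'w1c.png',(280,90,385,180),7)
W=world(d)
m=W[95:175,285:380]; 
g=m[(m[...,2]>62)&(m[...,2]<85)]; print(len(g),np.median(g,0),g.min(0),g.max(0)); q=g[:,:2]-g[:,:2].mean(0); print(np.linalg.svd(q)[2][0])
k=(m[...,2]>20)&(m[...,2]<45); print(cv2.minAreaRect(m[k][:,:2].astype(np.float32)),np.median(m[k][:,2]))
```

```text
502 [429.88534347 202.24829466  76.09683904] [424.95773459 164.98740684  68.4657695 ] [435.14154396 236.47113199  79.05512471]
[ 0.05607824 -0.99842638]
((429.83294677734375, 201.07778930664062), (89.02032470703125, 70.40608978271484), 3.0553934574127197) 24.962751724184272
```

View pics/w1c.png

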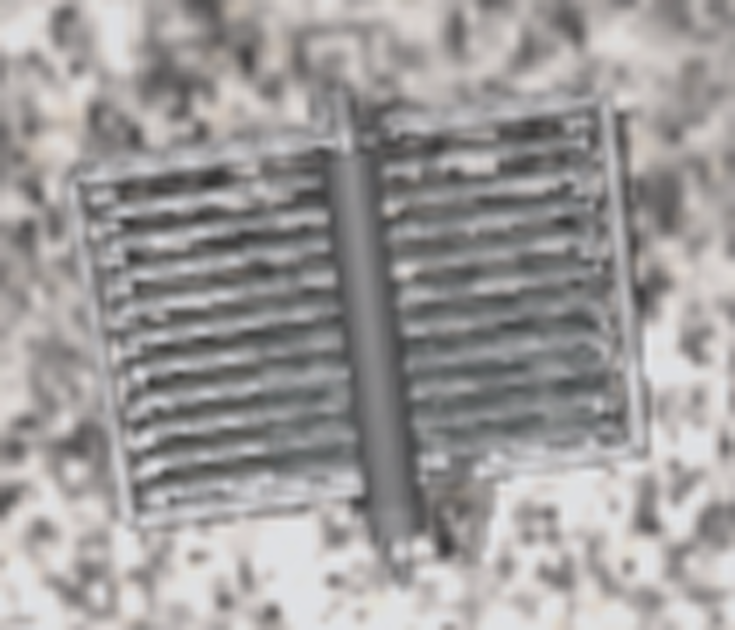

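Request:
servo_tool --rows '[[[0.5,1.5,0],0.05,5],[[0.5,1.5,-3],0.05,5],[[0.5,1.55,-3.5],0.045,5],[[0,0,-3.5],0,5],[[0,0,-2],0,5]]'

```text
clock: 2.23
eef_pos: [426.5, 194.8, 119.2]
tcp_rot: [-3.138, 0.001, 1.618]
contact_force: [0.3, -0.9, -0.2]
opening: 0.586
```

Request:
servo_tool --rows '[[[0,0,0],0,5],[[0,0,0],0,5]]'

```text
clock: 2.4
eef_pos: [427.3, 194.7, 121.7]
tcp_rot: [-3.139, 0.001, 1.617]
contact_force: [0.5, 0.5, -0.2]
opening: 0.585
```

Run:
```python
from h import *
import pickle
d=grab('wrist'); save(d,'w2.png')
d=grab('scene'); save(d,'s2.png',(270,190,390,290),5)
```

```text
(no output)
```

View pics/w2.png

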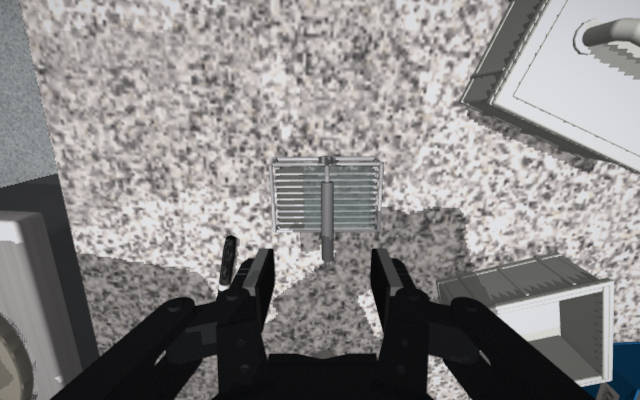

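View pics/s2.png

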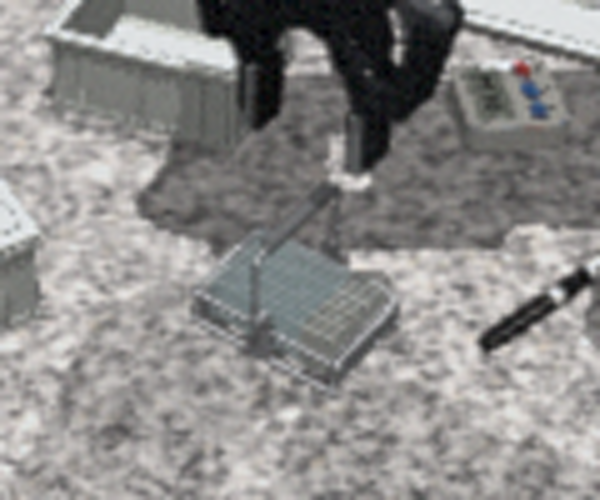

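Request:
servo_tool --rows '[[[0.3,0.7,0],0.005,5],[[0,0,-1.5],0,5],[[0,0,-1.5],0,5],[[0,0,-1.5],0,5],[[0,0,0],0,5]]'

```text
clock: 2.92
eef_pos: [431.0, 202.9, 76.7]
tcp_rot: [-3.141, 0.0, 1.623]
contact_force: [-0.9, -0.2, -1.1]
opening: 0.593
```

Request:
servo_tool --rows '[[[0,0,0],0,5],[[0,0,0],0,5]]'

```text
clock: 3.08
eef_pos: [432.1, 203.3, 78.6]
tcp_rot: [3.14, -0.001, 1.623]
contact_force: [0.2, -0.1, 1.0]
opening: 0.584
```

Run:
```python
from h import *
import pickle
d=grab('wrist'); save(d,'w3.png',(200,120,440,300),3)
W=world(d)
m=W[120:300,270:380]; 
g=m[(m[...,2]>66)&(m[...,2]<82)]; print(len(g),np.median(g,0),g.min(0),g.max(0)); q=g[:,:2]-g[:,:2].mean(0); print(np.linalg.svd(q)[2][0])
```

```text
1693 [429.21248168 208.41787255  76.0246826 ] [405.51660985 181.87909778  66.00964874] [459.50310235 236.80179549  81.98552311]
[ 0.06150326 -0.99810688]
```

View pics/w3.png

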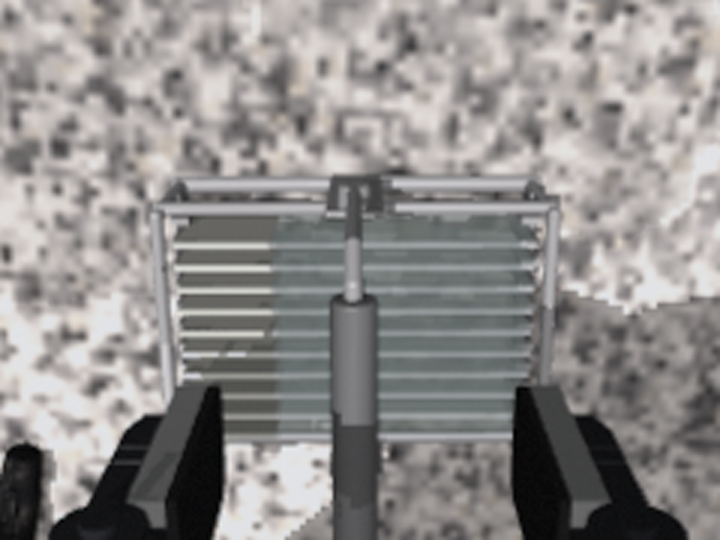

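Request:
servo_tool --rows '[[[-0.2,-0.1,-0.6],0,5],[[0,0,-0.65],0,5],[[0,0,0],0,3.5],[[0,0,0],0,2],[[0,0,0],0,1.2]]' --squeeze 30

```text
clock: 3.55
eef_pos: [429.1, 201.8, 64.7]
tcp_rot: [-3.141, 0.0, 1.623]
contact_force: [-0.6, -0.4, 0.2]
opening: 0.169
```

Request:
servo_tool --rows '[[[0,0,0],0,0.5],[[0,0,0],0,0],[[0,0,0],0,0],[[0,0,0],0,0]]' --squeeze 30

```text
clock: 3.88
eef_pos: [429.3, 201.8, 64.9]
tcp_rot: [3.141, -0.0, 1.623]
contact_force: [0.9, -0.5, -0.2]
opening: 0.077
```

Run:
```python
from h import *
d=grab('wrist'); save(d,'w4.png',(200,120,440,300),3)
```

```text
(no output)
```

View pics/w4.png

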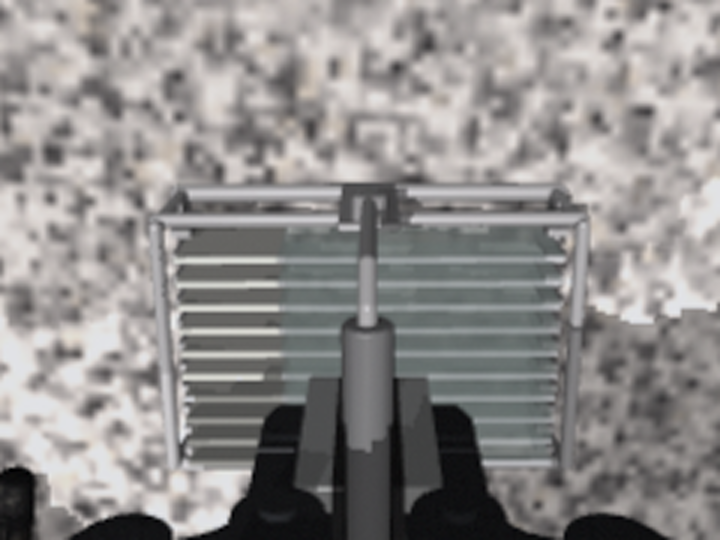

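Request:
servo_tool --rows '[[[0,0,0.5],0,0],[[0,0,1.5],0,0],[[0,0,2.0],0,0],[[0,0,2.0],0,0],[[0,0,2.0],0,0]]'

```text
clock: 4.35
eef_pos: [428.8, 201.6, 145.7]
tcp_rot: [-3.141, 0.0, 1.623]
contact_force: [-0.2, 0.5, -2.1]
opening: 0.08
```

Request:
servo_tool --rows '[[[0,0,0.5],0,0],[[1,-0.6,0],0.02,0],[[1.5,-1.0,0],0.03,0],[[1.5,-1.0,0],0.03,0],[[1.5,-1.0,0],0.03,0]]'

```text
clock: 4.77
eef_pos: [484.3, 165.3, 149.3]
tcp_rot: [-3.141, 0.0, 1.735]
contact_force: [-0.4, 0.2, -1.6]
opening: 0.079
```

Run:
```python
from h import *
print(r.sense()['eef_pos'],r.sense()['contact_force'],r.sense()['opening'])
d=grab('wrist'); save(d,'w5.png')
d=grab('scene'); save(d,'s5.png',(220,130,420,290),4)
```

```text
[484.29181395 165.32205915 149.27796469] [-0.36610105  0.16196032 -1.57653954] 0.07891609430751031
```

View pics/w5.png

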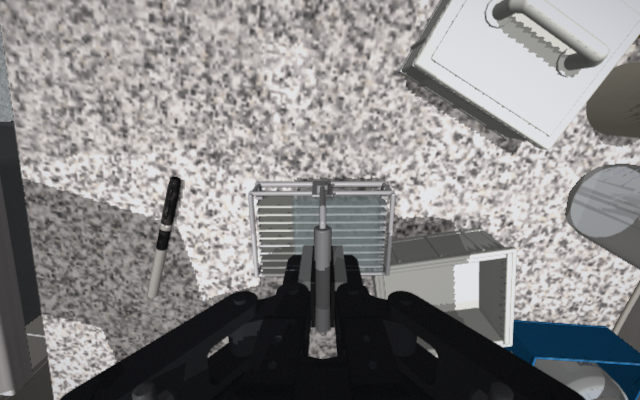

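View pics/s5.png

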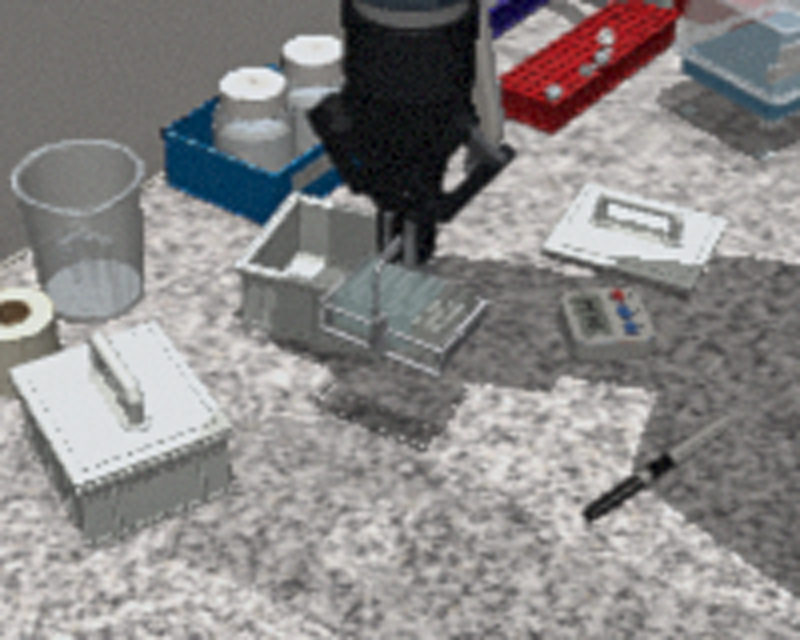

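Run:
```python
from h import *
import pickle
W=world(pickle.load(open('top0.pkl','rb')))
for n,(u0,v0,u1,v1) in dict(blue=(335,72,398,128),beaker=(262,75,300,122)).items():
    m=W[v0:v1,u0:u1].reshape(-1,3); m=m[m[:,2]>15]; print(n,m.min(0).round(),m.max(0).round()); h=m[m[:,2]>60]; print(h.min(0).round(),h.max(0).round())
```

```text
blue [ 397. -102.   15.] [ 845.  116. 1175.]
[397. -81.  60.] [ 829.  116. 1175.]
beaker [397. 116.  15.] [ 843.  252. 1175.]
[397. 116.  60.] [ 802.  241. 1175.]
```

Request:
servo_tool --rows '[[[2.0,-1.2,0],0.03,0],[[2.5,-1.5,0],0.03,0],[[2.5,-1.5,0],0.03,0],[[2.5,-1.5,0],0.03,0],[[2.0,-1.3,0],0.03,0]]'

```text
clock: 5.28
eef_pos: [600.1, 95.1, 149.1]
tcp_rot: [-3.141, -0.0, 1.884]
contact_force: [-0.4, 0.7, -1.8]
opening: 0.082
```

Request:
servo_tool --rows '[[[0.5,-0.3,0],0,0],[[0,0,0],0,0],[[0,0,0],0,0],[[0,0,0],0,0]]'

```text
clock: 5.62
eef_pos: [602.6, 93.4, 149.2]
tcp_rot: [-3.14, -0.001, 1.883]
contact_force: [-0.3, -0.3, -2.9]
opening: 0.078
```

Run:
```python
from h import *
import pickle
print(r.sense()['eef_pos'],r.sense()['tcp_rot'],r.sense()['contact_force'],r.sense()['opening'])
d=grab('wrist'); save(d,'w6.png');pickle.dump(d,open('w6.pkl','wb'))
d=grab('scene'); save(d,'s6.png',(240,130,400,250),5)
d=grab('top'); save(d,'t6.png',(250,110,410,230),5);pickle.dump(d,open('t6.pkl','wb'))
```

```text
[602.60648133  93.41775844 149.1950821 ] [-3.13979505e+00 -5.82042247e-04  1.88265295e+00] [-0.30848358 -0.29609485 -2.9276947 ] 0.07809951391980456
```

View pics/w6.png

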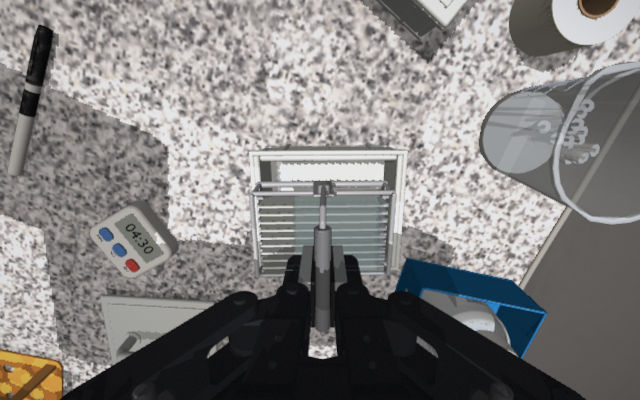

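View pics/s6.png

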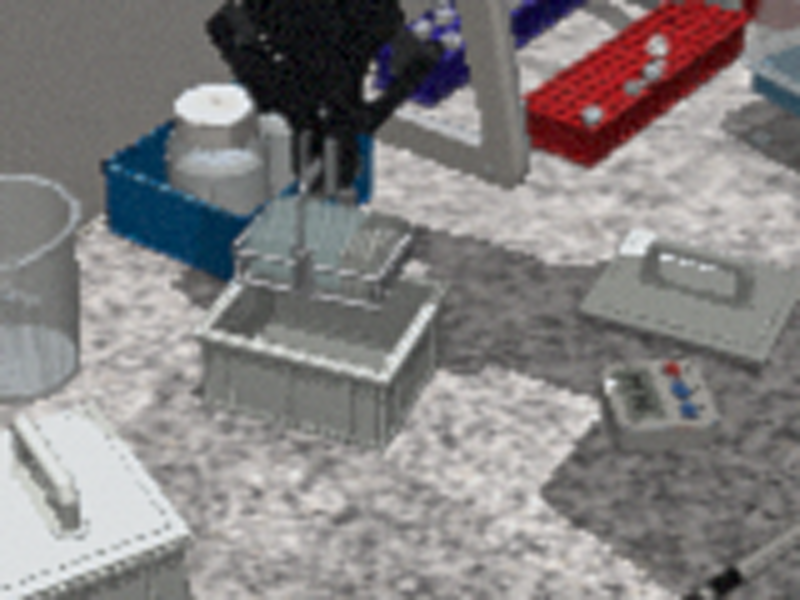

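View pics/t6.png

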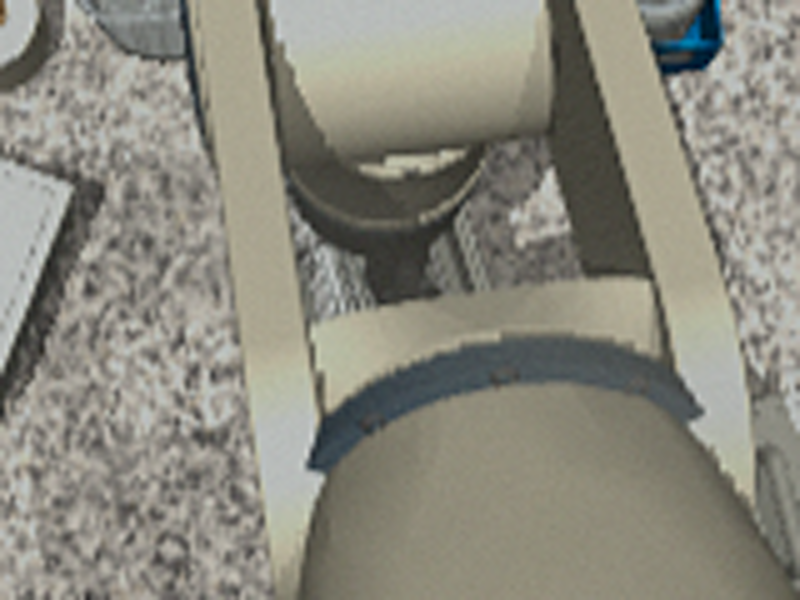

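Run:
```python
from h import *
import pickle
d=pickle.load(open('top0.pkl','rb'));W=world(d)
for (u,v) in [(353,103),(378,102),(345,118),(390,118),(280,85),(345,80)]: print(u,v,W[v,u].round())
d=pickle.load(open('w6.pkl','rb')); save(d,'w6c.png',(230,130,430,290),4); W=world(d)
m=np.zeros(W.shape[:2],bool); m[140:290,235:425]=True
m&=(W[...,2]>50)&(W[...,2]<59)
P=W[m]; 
# dish frame w/ estimate
c=np.array([609.5,88.5]); t=np.radians(18.27); R=np.array([[np.cos(t),np.sin(t)],[-np.sin(t),np.cos(t)]])
q=(P[:,:2]-c)@R.T
print(len(q)); 
s=(q[:,1]>43)&(q[:,1]<56)&(abs(q[:,0])<45); print('ylong rim',np.polyfit(q[s,0],q[s,1],1),np.percentile(q[s,1],[5,50,95]),np.median(P[s,2]))
for sg in (1,-1):
    s=(sg*q[:,0]>50)&(sg*q[:,0]<64)&(abs(q[:,1])<42); print('x rim',sg,s.sum(), np.percentile(q[s,0],[3,50,97]) if s.sum() else 0, np.polyfit(q[s,1],q[s,0],1) if s.sum()>5 else 0)
# rack top
m=np.zeros(W.shape[:2],bool); m[180:275,245:395]=True; m&=(W[...,2]>95)&(W[...,2]<128)
q=(W[m][:,:2]-c)@R.T; print('rack',cv2.minAreaRect(q.astype(np.float32)),np.percentile(W[m][:,2],[5,50,95]), np.percentile(q,[1,99],axis=0))
```

```text
353 103 [742.  21. 102.]
378 102 [743. -39. 109.]
345 118 [731.  33.   9.]
390 118 [720. -77.  52.]
280 85 [796. 201.  67.]
345 80 [827.  35.  26.]
3257
ylong rim [2.80678026e-04 4.90915850e+01] [45.34939496 49.12182666 52.57120813] 55.67198001712215
x rim 1 902 [51.35262382 55.23605143 58.68553913] [-1.64385373e-02  5.52660383e+01]
x rim -1 421 [-60.10796456 -57.65292392 -52.75685433] [ 2.54874910e-02 -5.74625948e+01]
rack ((-4.951072692871094, 10.071920394897461), (64.44670104980469, 89.58114624023438), 88.95680236816406) [101.7733106  110.00455716 115.6492362 ] [[-48.38834504 -18.19404407]
 [ 38.34927526  38.11552105]]
```

View pics/w6c.png

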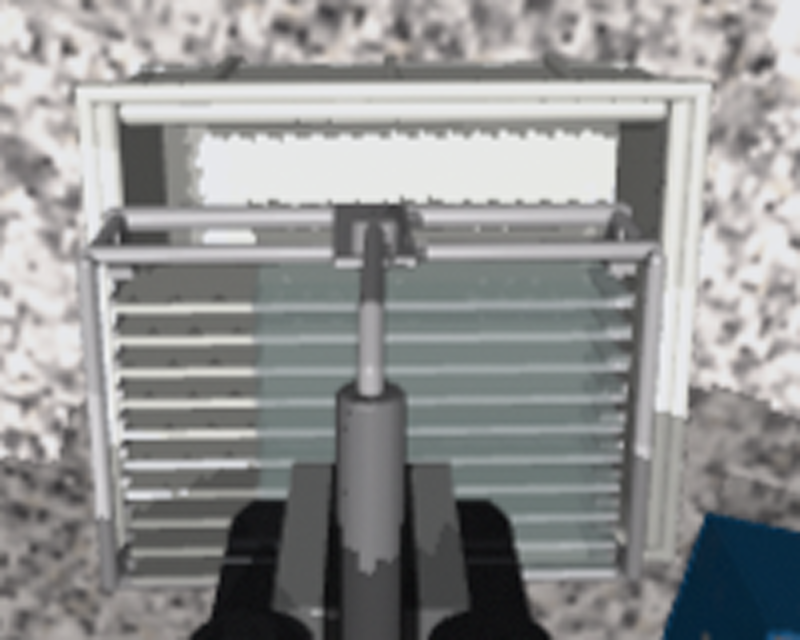

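Request:
servo_tool --rows '[[[0.6,-0.4,0],0.01,0],[[0,0,0],0,0],[[0,0,-1],0,0],[[0,0,-1],0,0],[[0,0,0],0,0]]'

```text
clock: 6.18
eef_pos: [608.5, 88.6, 127.1]
tcp_rot: [-3.138, -0.001, 1.893]
contact_force: [-0.2, -1.2, -3.7]
opening: 0.081
```

Request:
servo_tool --rows '[[[0,0,0],0,0],[[0,0,0],0,0]]'

```text
clock: 6.35
eef_pos: [610.0, 88.8, 129.4]
tcp_rot: [-3.141, -0.0, 1.893]
contact_force: [0.1, 0.1, -1.9]
opening: 0.078
```

Run:
```python
from h import *
import pickle
d=grab('wrist'); save(d,'w7c.png',(230,130,430,290),4);pickle.dump(d,open('w7.pkl','wb'))
s=d['s'];print(s['eef_pos'],s['tcp_rot'],s['contact_force'])
d=grab('scene'); save(d,'s7.png',(260,150,360,230),6)
```

```text
[609.98505259  88.77470452 129.38398558] [-3.14085891e+00 -1.36598253e-04  1.89279786e+00] [ 0.06789327  0.13333979 -1.9186832 ]
```

View pics/w7c.png

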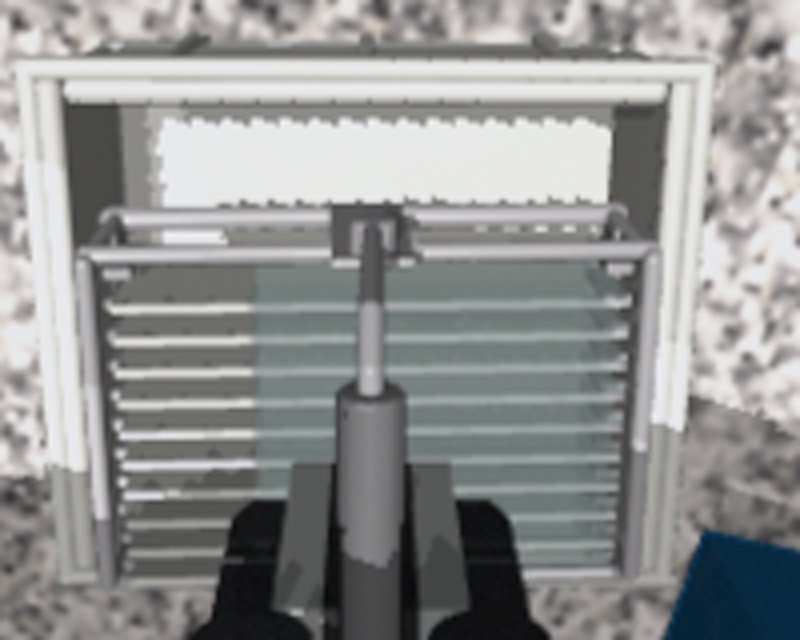

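View pics/s7.png

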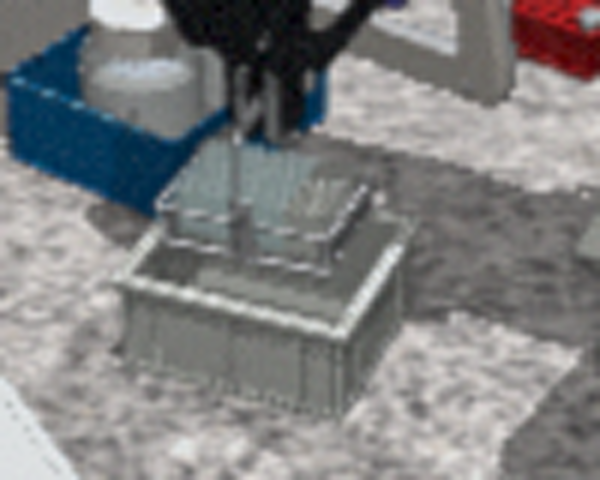

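Run:
```python
from h import *
import pickle
d=pickle.load(open('w7.pkl','rb')); W=world(d)
c=np.array([609.5,88.5]); t=np.radians(18.27); R=np.array([[np.cos(t),np.sin(t)],[-np.sin(t),np.cos(t)]])
q=(W[...,:2]-c)@R.T
# column profile through y at crop x=200,280,500,560
for cc in (180,250,520,580):
    u=230+cc//4
    print(u,[(v,q[v,u,1].round(1),W[v,u,2].round()) for v in range(140,200,1) if W[v,u,2]>45][:34])
```

```text
275 [(144, np.float64(52.7), np.float64(53.0)), (145, np.float64(52.3), np.float64(56.0)), (146, np.float64(51.5), np.float64(55.0)), (147, np.float64(50.9), np.float64(56.0)), (148, np.float64(50.4), np.float64(56.0)), (149, np.float64(49.5), np.float64(55.0)), (150, np.float64(48.8), np.float64(55.0)), (151, np.float64(48.4), np.float64(57.0)), (152, np.float64(47.7), np.float64(57.0)), (153, np.float64(46.8), np.float64(55.0)), (154, np.float64(46.3), np.float64(56.0)), (155, np.float64(45.5), np.float64(56.0)), (182, np.float64(29.6), np.float64(68.0)), (183, np.float64(29.5), np.float64(70.0)), (184, np.float64(28.7), np.float64(70.0)), (185, np.float64(28.2), np.float64(71.0)), (186, np.float64(27.5), np.float64(71.0)), (187, np.float64(26.8), np.float64(70.0)), (192, np.float64(27.9), np.float64(86.0)), (193, np.float64(28.1), np.float64(89.0)), (194, np.float64(26.8), np.float64(87.0)), (195, np.float64(26.6), np.float64(88.0)), (196, np.float64(21.8), np.float64(74.0)), (197, np.float64(22.0), np.float64(77.0)), (198, np.float64(22.1), np.float64(80.0)), (199, np.float64(22.
[... 2864 characters left out ...]
at64(54.0)), (181, np.float64(30.5), np.float64(68.0)), (182, np.float64(29.9), np.float64(68.0)), (183, np.float64(29.1), np.float64(68.0)), (184, np.float64(28.6), np.float64(68.0)), (185, np.float64(27.9), np.float64(68.0)), (186, np.float64(26.7), np.float64(67.0)), (190, np.float64(28.7), np.float64(84.0)), (191, np.float64(28.4), np.float64(85.0)), (192, np.float64(28.0), np.float64(86.0)), (193, np.float64(27.6), np.float64(86.0)), (194, np.float64(26.7), np.float64(86.0)), (195, np.float64(22.4), np.float64(73.0)), (196, np.float64(22.6), np.float64(76.0)), (197, np.float64(22.5), np.float64(78.0)), (198, np.float64(22.6), np.float64(80.0)), (199, np.float64(22.6), np.float64(83.0))]
```

Request:
servo_tool --rows '[[[0,0.1,-1.0],0,0],[[0,0,-1.5],0,0],[[0,0,-1.5],0,0],[[0,0,-1],0,0],[[0,0,-0.3],0,0]]'

```text
clock: 6.87
eef_pos: [609.0, 89.7, 74.7]
tcp_rot: [-3.139, -0.001, 1.893]
contact_force: [-0.3, -0.4, -1.8]
opening: 0.074
```

Request:
servo_tool --rows '[[[0,0,0],0,0],[[0,0,0],0,0]]'

```text
clock: 7.03
eef_pos: [610.4, 89.8, 76.9]
tcp_rot: [3.141, 0.0, 1.893]
contact_force: [1.1, -1.1, -1.4]
opening: 0.078
```

Request:
servo_tool --rows '[[[0,0,-0.2],0,0],[[0,0,-0.15],0,0],[[0,0,-0.1],0,0],[[0,0,0],0,0],[[0,0,0],0,0]]'

```text
clock: 7.45
eef_pos: [610.2, 89.8, 72.5]
tcp_rot: [3.141, 0.0, 1.893]
contact_force: [0.7, -0.2, -2.3]
opening: 0.081
```

Request:
servo_tool --rows '[[[0,0,-0.1],0,0],[[0,0,0],0,0],[[0,0,0],0,0]]'

```text
clock: 7.7
eef_pos: [610.2, 89.8, 71.3]
tcp_rot: [3.142, 0.0, 1.893]
contact_force: [0.3, -0.2, -2.1]
opening: 0.075
```

Request:
servo_tool --rows '[[[0,0,-0.1],0,0],[[0,0,0],0,0],[[0,0,0],0,0]]'

```text
clock: 7.95
eef_pos: [610.2, 89.8, 70.2]
tcp_rot: [-3.142, -0.0, 1.893]
contact_force: [0.0, -0.8, -2.8]
opening: 0.076
```

Request:
servo_tool --rows '[[[0,0,-0.05],0,0],[[0,0,0],0,0],[[0,0,0],0,0]]'

```text
clock: 8.2
eef_pos: [610.3, 89.8, 69.9]
tcp_rot: [3.141, 0.0, 1.893]
contact_force: [-0.6, 0.1, 0.4]
opening: 0.075
```

Request:
servo_tool --rows '[[[0,0,-0.05],0,0],[[0,0,0],0,0],[[0,0,0],0,0]]'

```text
clock: 8.45
eef_pos: [610.6, 89.9, 69.8]
tcp_rot: [3.141, 0.0, 1.893]
contact_force: [-0.5, -0.6, 5.7]
opening: 0.076
```

Request:
servo_tool --rows '[[[0,0,-0.05],0,0],[[0,0,0],0,0],[[0,0,0],0,0]]'

```text
clock: 8.7
eef_pos: [611.0, 90.0, 69.7]
tcp_rot: [3.14, 0.0, 1.893]
contact_force: [-1.7, 0.1, 9.2]
opening: 0.079
```

Run:
```python
from h import *
import pickle
d=grab('wrist'); save(d,'w8c.png',(230,130,430,290),4);pickle.dump(d,open('w8.pkl','wb'))
s=d['s'];print(s['eef_pos'],s['tcp_rot'],s['contact_force'])
d=grab('scene'); save(d,'s8.png',(260,150,360,230),6)
```

```text
[610.96527542  90.01289464  69.72018834] [3.13988836e+00 1.69913824e-04 1.89277983e+00] [-1.74666326  0.14944342  9.15887065]
```

View pics/w8c.png

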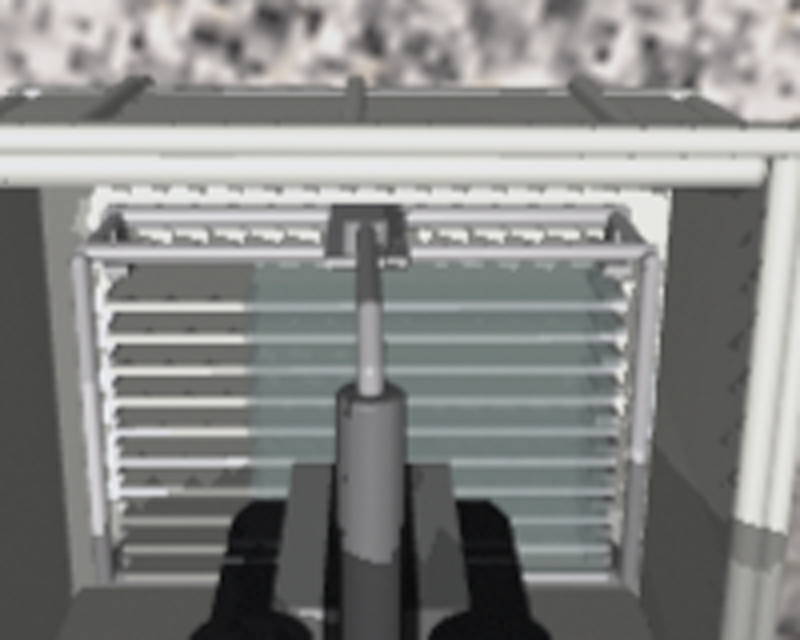

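View pics/s8.png

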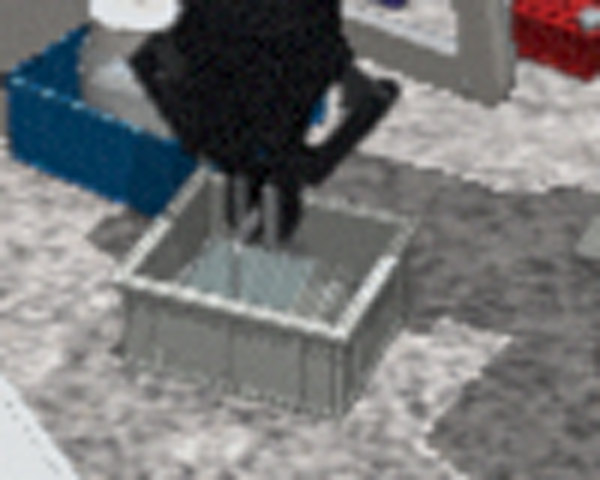

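Request:
servo_tool --rows '[[[0,0,0.1],0,0],[[0,0,0],0,0],[[0,0,0],0,1],[[0,0,0],0,2],[[0,0,0],0,3.5]]'

```text
clock: 9.22
eef_pos: [610.0, 89.7, 69.6]
tcp_rot: [-3.141, -0.0, 1.893]
contact_force: [0.5, -0.4, 0.7]
opening: 0.362
```

Request:
servo_tool --rows '[[[0,0,0],0,3.5],[[0,0,0.5],0,3.5],[[0,0,1.5],0,3.5],[[0,0,2.0],0,3.5],[[0,0,0],0,3.5]]'

```text
clock: 9.63
eef_pos: [612.3, 90.1, 113.3]
tcp_rot: [3.137, 0.001, 1.893]
contact_force: [1.2, -0.3, -0.4]
opening: 0.407
```

Request:
servo_tool --rows '[[[0,0,0],0,3.5],[[0,0,0],0,3.5]]'

```text
clock: 9.8
eef_pos: [609.9, 89.8, 109.6]
tcp_rot: [-3.141, -0.0, 1.893]
contact_force: [-0.8, 0.2, -0.3]
opening: 0.409
```

Run:
```python
from h import *
import pickle
d=grab('wrist'); save(d,'w9.png',(200,100,460,300),3);pickle.dump(d,open('w9.pkl','wb'))
s=d['s'];print(s['eef_pos'],s['tcp_rot'],s['contact_force'],s['opening'])
W=world(d); m=W[120:330,250:400]; g=m[(m[...,2]>70)&(m[...,2]<84)]; print(len(g),np.median(g,0))
```

```text
[609.94780209  89.77618451 109.6214062 ] [-3.14145557e+00 -3.31842554e-05  1.89283249e+00] [-0.7560669   0.15360145 -0.34427715] 0.40930940247967923
1226 [609.03070264  93.02881532  81.0681632 ]
```

View pics/w9.png

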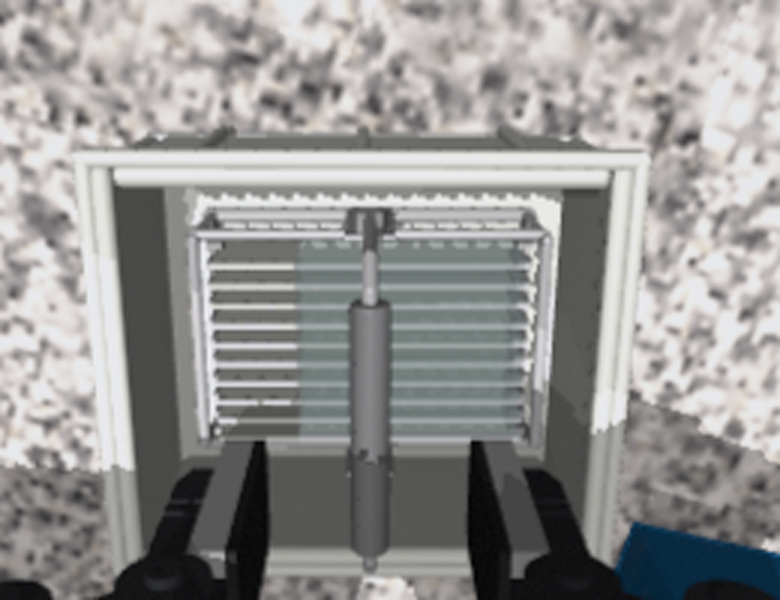

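Request:
servo_tool --rows '[[[1.2,0.4,0],0,1],[[1.2,0.4,0],0,0],[[0,0,0],0,0],[[0,0,0],0,0],[[0,0,0],0,0]]'

```text
clock: 10.27
eef_pos: [633.1, 97.6, 108.9]
tcp_rot: [-3.14, -0.0, 1.893]
contact_force: [-0.5, 1.2, -0.1]
opening: -0.001
```

Request:
servo_tool --rows '[[[0,0,-1],0,0],[[0,0,-1.2],0,0],[[0,0,-1],0,0],[[0,0,0],0,0],[[0,0,0],0,0]]'

```text
clock: 10.68
eef_pos: [633.2, 97.6, 76.4]
tcp_rot: [-3.139, -0.0, 1.893]
contact_force: [0.7, 0.4, 0.7]
opening: -0.001
```

Run:
```python
from h import *
import pickle
d=grab('wrist'); save(d,'w10.png',(200,100,460,300),3);pickle.dump(d,open('w10.pkl','wb'))
s=d['s'];print(s['eef_pos'],s['tcp_rot'],s['contact_force'],s['opening'])
```

```text
[633.1573143   97.59223066  76.38432437] [-3.13913089e+00 -4.40101154e-04  1.89273969e+00] [0.66027697 0.39214099 0.74907491] -0.0012915677776130679
```

View pics/w10.png

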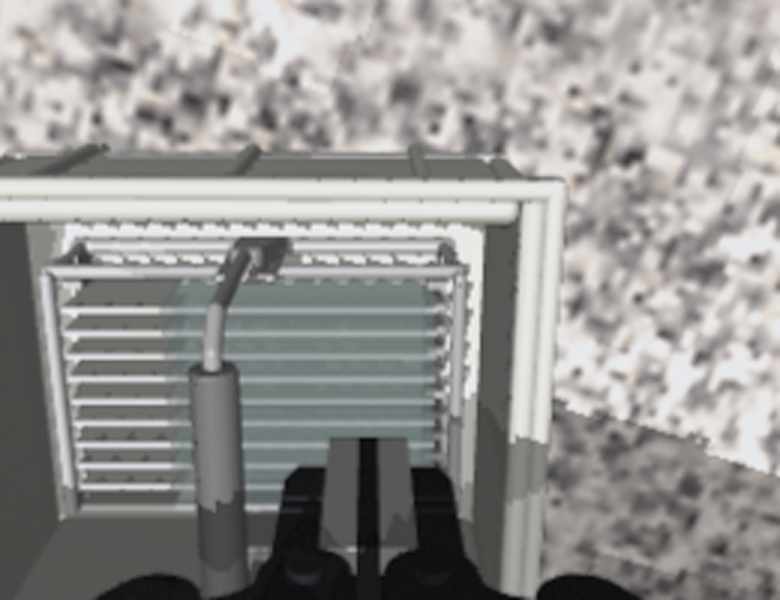

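Request:
servo_tool --rows '[[[-0.75,-0.25,0],0,0],[[-0.5,-0.15,0],0,0],[[-0.45,-0.15,0],0,0],[[-0.45,-0.15,0],0,0],[[-0.45,-0.15,-0.1],0,0]]'

```text
clock: 11.15
eef_pos: [607.8, 89.1, 77.3]
tcp_rot: [3.141, 0.0, 1.893]
contact_force: [0.6, -0.4, -0.3]
opening: 0.002
```

Request:
servo_tool --rows '[[[-0.45,-0.15,-0.2],0,0],[[-0.45,-0.15,-0.2],0,0],[[-0.3,-0.1,-0.2],0,0],[[0,0,0],0,0],[[0,0,0],0,0]]'

```text
clock: 11.57
eef_pos: [595.9, 85.2, 70.6]
tcp_rot: [-3.141, -0.0, 1.893]
contact_force: [0.5, 0.2, 0.1]
opening: 0.0
```

Run:
```python
from h import *
import pickle
d=grab('wrist'); save(d,'w11.png',(200,100,460,300),3);pickle.dump(d,open('w11.pkl','wb'))
s=d['s'];print(s['eef_pos'],s['tcp_rot'],s['contact_force'],s['opening'])
d=grab('scene'); save(d,'s11.png',(250,140,370,240),6)
```

```text
[595.914367    85.20974626  70.56994472] [-3.14111163e+00 -8.01831568e-05  1.89271420e+00] [0.46150541 0.24936104 0.11144423] 0.0003162651320878393
```

View pics/w11.png

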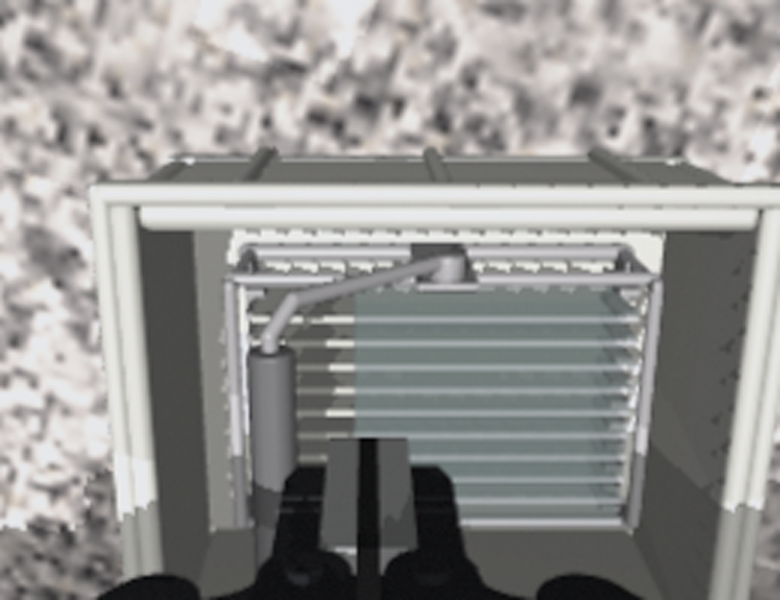

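View pics/s11.png

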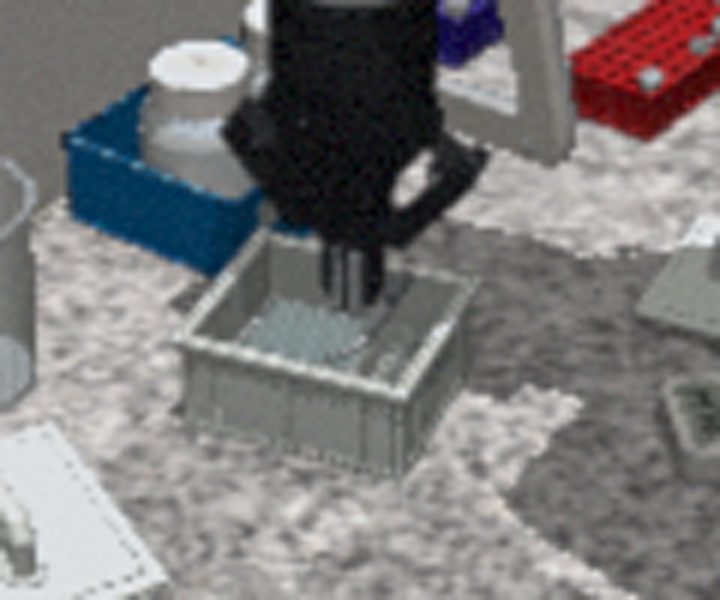

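Run:
```python
from h import *
import pickle
d=pickle.load(open('w11.pkl','rb')); W=world(d)
c=np.array([609.5,88.5]); t=np.radians(18.27); R=np.array([[np.cos(t),np.sin(t)],[-np.sin(t),np.cos(t)]])
q=(W[...,:2]-c)@R.T
for v in (225,240,255): print([(u,q[v,u].round(1).tolist(),W[v,u,2].round(1)) for u in range(280,302,2)])
print((np.array(d['s']['eef_pos'][:2])-c)@R.T)
```

```text
[(280, [-40.6, 7.8], np.float64(28.2)), (282, [-34.1, 22.9], np.float64(65.2)), (284, [-32.8, 24.0], np.float64(67.8)), (286, [-31.8, 24.0], np.float64(67.9)), (288, [-31.0, 23.7], np.float64(67.0)), (290, [-29.8, 24.5], np.float64(69.0)), (292, [-28.8, 24.4], np.float64(68.8)), (294, [-28.0, 23.8], np.float64(67.4)), (296, [-27.1, 23.5], np.float64(66.6)), (298, [-26.3, 22.6], np.float64(64.3)), (300, [-28.2, 7.5], np.float64(27.4))]
[(280, [-40.8, -1.9], np.float64(29.5)), (282, [-43.1, -13.1], np.float64(5.4)), (284, [-33.2, 15.5], np.float64(66.7)), (286, [-32.2, 15.8], np.float64(67.2)), (288, [-31.1, 16.1], np.float64(67.8)), (290, [-30.1, 16.1], np.float64(67.9)), (292, [-29.2, 15.8], np.float64(67.2)), (294, [-28.2, 15.8], np.float64(67.2)), (296, [-27.2, 15.8], np.float64(67.3)), (298, [-26.4, 14.9], np.float64(65.3)), (300, [-28.2, -1.7], np.float64(29.7))]
[(280, [-41.4, -12.7], np.float64(28.8)), (282, [-43.4, -24.9], np.float64(5.9)), (284, [-33.7, 6.6], np.float64(65.5)), (286, [-32.5, 7.3], np.float64(66.8)), (288, [-31.3, 8.0], np.float64(68.1)), (290, [-30.3, 8.0], np.float64(68.0)), (292, [-29.4, 7.6], np.float64(67.4)), (294, [-28.4, 7.8], np.float64(67.6)), (296, [-27.4, 7.6], np.float64(67.3)), (298, [-26.6, 6.8], np.float64(65.9)), (300, [-28.3, -11.7], np.float64(30.7))]
[-13.93225696   1.13464079]
```

Request:
servo_tool --rows '[[[0,0,0.8],0,0],[[0,0,0.7],0,0],[[0,0,0],0,0],[[-0.7,-0.2,0],0,0],[[-0.7,-0.25,0],0,0]]'

```text
clock: 12.08
eef_pos: [581.9, 80.8, 86.0]
tcp_rot: [3.141, 0.0, 1.893]
contact_force: [-0.5, -0.1, -0.5]
opening: -0.0
```

Request:
servo_tool --rows '[[[-0.8,-0.25,0],0,0],[[0,0,0],0,0],[[0,0,0],0,0],[[0,0,-0.5],0,0],[[0,0,-0.5],0,0]]'

```text
clock: 12.5
eef_pos: [574.7, 78.3, 75.7]
tcp_rot: [3.141, 0.0, 1.893]
contact_force: [-0.5, -0.6, 1.0]
opening: -0.002
```

Request:
servo_tool --rows '[[[0,0,-0.4],0,0],[[0,0,-0.4],0,0],[[0,0,-0.3],0,0],[[0,0,0],0,0],[[0,0,0],0,0]]'

```text
clock: 12.92
eef_pos: [574.1, 78.3, 64.4]
tcp_rot: [-3.141, -0.0, 1.893]
contact_force: [0.1, 0.3, 0.3]
opening: -0.004
```

Run:
```python
from h import *
import pickle
d=grab('wrist'); save(d,'w12.png',(200,100,460,300),3);pickle.dump(d,open('w12.pkl','wb'))
s=d['s'];print(s['eef_pos'],s['tcp_rot'],s['contact_force'],s['opening'])
```

```text
[574.11501224  78.29607352  64.44200423] [-3.14115917e+00 -9.82257488e-05  1.89281088e+00] [0.12016856 0.33544037 0.26867504] -0.0037238553086635113
```

View pics/w12.png

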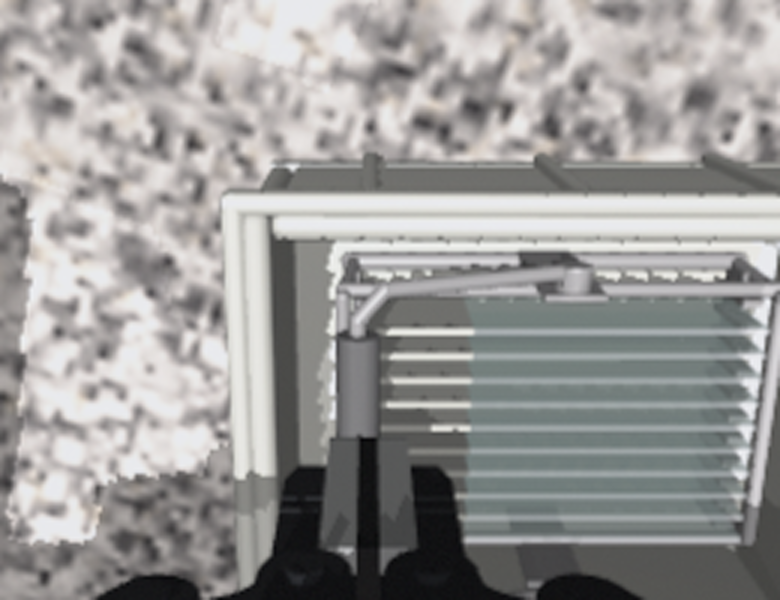

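Request:
servo_tool --rows '[[[0.25,0.1,0],0,0],[[0,0,-0.3],0,0],[[0,0,-0.3],0,0],[[0,0,-0.2],0,0],[[0,0,0],0,0]]'

```text
clock: 13.38
eef_pos: [576.3, 79.3, 56.2]
tcp_rot: [-3.141, -0.0, 1.893]
contact_force: [0.4, -0.1, 0.2]
opening: -0.003
```

Request:
servo_tool --rows '[[[0,0,0],0,0],[[0,0,-0.1],0,0],[[0,0,0],0,0]]'

```text
clock: 13.63
eef_pos: [576.7, 79.3, 55.7]
tcp_rot: [-3.142, -0.0, 1.893]
contact_force: [-0.2, 0.0, -1.1]
opening: -0.002
```

Request:
servo_tool --rows '[[[0,0,-0.1],0,0],[[0,0,0],0,0],[[0,0,0],0,0]]'

```text
clock: 13.88
eef_pos: [576.7, 79.3, 54.8]
tcp_rot: [-3.142, -0.0, 1.893]
contact_force: [0.2, -0.7, -0.1]
opening: 0.001
```

Run:
```python
from h import *
import pickle
d=grab('wrist'); save(d,'w13.png',(200,100,460,300),3);pickle.dump(d,open('w13.pkl','wb'))
s=d['s'];print(s['eef_pos'],s['tcp_rot'],s['contact_force'],s['opening'])
W=world(d)
for v in (215,225,235): print([(u,W[v,u].round(1).tolist()) for u in range(305,330,2)])
```

```text
[576.67485826  79.2865688   54.76207171] [-3.14156072e+00 -2.34019351e-05  1.89277765e+00] [ 0.22781007 -0.66190604 -0.11048191] 0.0005960312646301302
[(305, [560.2, 99.9, 43.2]), (307, [561.0, 101.0, 45.1]), (309, [562.1, 100.9, 44.1]), (311, [563.1, 100.8, 43.0]), (313, [564.0, 101.4, 43.7]), (315, [565.1, 101.3, 42.7]), (317, [566.1, 101.4, 41.8]), (319, [567.8, 99.4, 35.3]), (321, [568.9, 99.5, 34.8]), (323, [569.9, 99.8, 34.5]), (325, [571.1, 99.8, 33.7]), (327, [572.0, 100.4, 34.3]), (329, [573.0, 100.7, 34.2])]
[(305, [561.7, 95.3, 44.5]), (307, [562.7, 95.4, 44.2]), (309, [563.7, 95.6, 43.9]), (311, [564.7, 96.0, 44.0]), (313, [565.7, 96.4, 44.2]), (315, [566.7, 96.4, 43.4]), (317, [567.8, 96.3, 42.3]), (319, [569.5, 94.4, 36.6]), (321, [570.6, 94.4, 35.7]), (323, [571.6, 94.7, 35.7]), (325, [572.7, 94.8, 35.0]), (327, [573.5, 95.8, 36.6]), (329, [574.7, 95.7, 35.4])]
[(305, [563.5, 89.7, 44.0]), (307, [564.4, 90.4, 44.7]), (309, [565.3, 90.9, 45.1]), (311, [566.3, 91.2, 45.1]), (313, [567.3, 91.3, 44.6]), (315, [568.4, 91.3, 43.9]), (317, [569.6, 90.7, 41.8]), (319, [572.7, 84.4, 26.2]), (321, [573.8, 84.8, 26.2]), (323, [574.7, 85.7, 27.5]), (325, [575.9, 85.8, 26.8]), (327, [577.1, 85.7, 25.8]), (329, [578.0, 86.7, 27.3])]
```

View pics/w13.png

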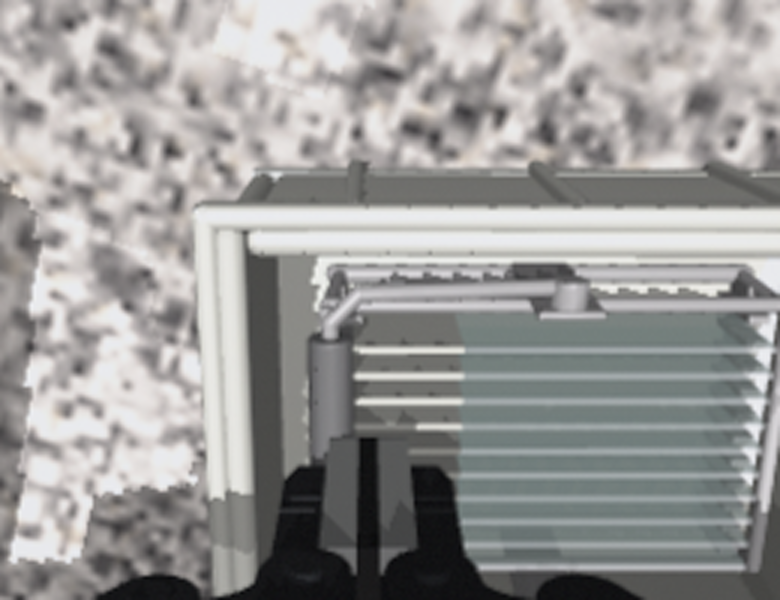

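Request:
servo_tool --rows '[[[0,0,-0.1],0,0],[[0,0,0],0,0],[[0,0,0],0,0]]'

```text
clock: 14.18
eef_pos: [576.6, 79.3, 53.7]
tcp_rot: [-3.141, -0.0, 1.893]
contact_force: [0.9, 0.9, -0.3]
opening: 0.006
```

Request:
servo_tool --rows '[[[0,0,-0.1],0,0],[[0,0,0],0,0],[[0,0,0],0,0]]'

```text
clock: 14.43
eef_pos: [576.8, 79.3, 52.9]
tcp_rot: [3.141, 0.0, 1.893]
contact_force: [0.7, -0.8, 1.8]
opening: -0.005
```

Request:
servo_tool --rows '[[[0,0,-0.05],0,0],[[0,0,0],0,0],[[0,0,0],0,0]]'

```text
clock: 14.68
eef_pos: [576.8, 79.3, 52.6]
tcp_rot: [3.141, 0.0, 1.893]
contact_force: [-1.2, -0.2, 4.1]
opening: 0.004
```

Request:
servo_tool --rows '[[[0,0,-0.05],0,0],[[0,0,0],0,0],[[0,0,0],0,0]]'

```text
clock: 14.93
eef_pos: [576.8, 79.3, 52.3]
tcp_rot: [3.141, 0.0, 1.893]
contact_force: [-2.3, -0.5, 8.3]
opening: -0.0
```

Run:
```python
from h import *
import pickle
d=grab('wrist'); save(d,'w14.png',(200,100,460,300),3);pickle.dump(d,open('w13.pkl','wb'))
s=d['s'];print(s['eef_pos'],s['tcp_rot'],s['contact_force'],s['opening'])
W=world(d)
for v in (215,225,235): print([(u,W[v,u].round(1).tolist()) for u in range(299,323,2)])
```

```text
[576.78786872  79.27343465  52.31166349] [3.14139469e+00 6.70307862e-05 1.89281146e+00] [-2.26364679 -0.54467157  8.25794284] -7.905610249951847e-05
[(299, [558.9, 85.4, 4.9]), (301, [560.0, 86.1, 5.6]), (303, [559.3, 99.9, 41.5]), (305, [560.3, 100.3, 41.7]), (307, [561.2, 100.7, 42.0]), (309, [562.2, 100.8, 41.5]), (311, [563.1, 101.3, 41.9]), (313, [564.0, 101.8, 42.4]), (315, [565.2, 101.3, 40.2]), (317, [567.6, 96.7, 26.2]), (319, [568.1, 98.8, 31.3]), (321, [569.0, 99.4, 31.8])]
[(299, [560.9, 79.0, 5.1]), (301, [562.0, 80.2, 7.2]), (303, [560.9, 94.6, 41.3]), (305, [561.9, 95.0, 41.6]), (307, [562.7, 96.3, 44.0]), (309, [563.8, 96.0, 42.3]), (311, [564.7, 96.6, 43.1]), (313, [565.8, 96.3, 41.5]), (315, [566.8, 96.5, 41.2]), (317, [568.6, 93.8, 33.4]), (319, [569.7, 94.1, 33.5]), (321, [570.6, 94.7, 34.1])]
[(299, [562.9, 72.7, 5.9]), (301, [564.1, 73.3, 6.4]), (303, [562.7, 88.7, 40.1]), (305, [563.5, 89.8, 41.9]), (307, [564.5, 90.2, 42.0]), (309, [565.4, 90.8, 42.5]), (311, [566.4, 91.1, 42.6]), (313, [567.3, 91.7, 43.1]), (315, [568.6, 90.9, 40.6]), (317, [569.9, 90.2, 38.2]), (319, [571.2, 89.6, 35.9]), (321, [572.3, 89.6, 35.2])]
```

View pics/w14.png

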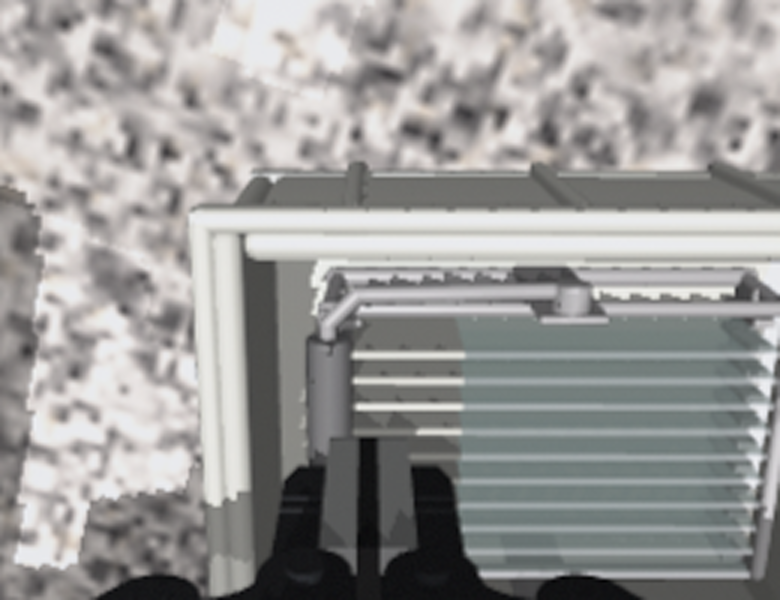

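Request:
servo_tool --rows '[[[0,0,0.3],0,0],[[0,0,1.5],0,0],[[0,0,3],0,0],[[0,0,4],0,2],[[0,0,4],0,4]]'

```text
clock: 15.4
eef_pos: [575.7, 79.2, 180.3]
tcp_rot: [-3.139, -0.001, 1.893]
contact_force: [1.1, -0.1, 0.7]
opening: 0.267
```

Request:
servo_tool --rows '[[[0,0,2],0,5],[[0,0,0],0,5],[[0,0,0],0,5]]'

```text
clock: 15.65
eef_pos: [577.3, 79.4, 201.0]
tcp_rot: [3.139, 0.001, 1.893]
contact_force: [-0.8, -0.0, 0.0]
opening: 0.588
```

Run:
```python
from h import *
import pickle
d=grab('wrist'); save(d,'w15.png',(200,100,460,300),3);pickle.dump(d,open('w15.pkl','wb'))
s=d['s'];print(s['eef_pos'],s['tcp_rot'],s['contact_force'],s['opening'])
W=world(d)
m=np.zeros(W.shape[:2],bool); m[100:330,200:460]=True
m&=(W[...,2]>49)&(W[...,2]<61); n,l,st,_=cv2.connectedComponentsWithStats(m.astype(np.uint8)); k=1+np.argmax(st[1:,4]); print(st[k]); P=W[l==k]
print(cv2.minAreaRect(P[:,:2].astype(np.float32)),np.median(P[:,2]))
```

```text
[577.34848979  79.38246852 200.98852875] [3.13886036e+00 5.28062148e-04 1.89281066e+00] [-0.75325626 -0.02410203  0.04086516] 0.5877065925520749
[ 293  136  132  104 3942]
((608.5166015625, 89.66444396972656), (120.2484130859375, 102.47770690917969), 18.286945343017578) 55.61043980214109
```

View pics/w15.png

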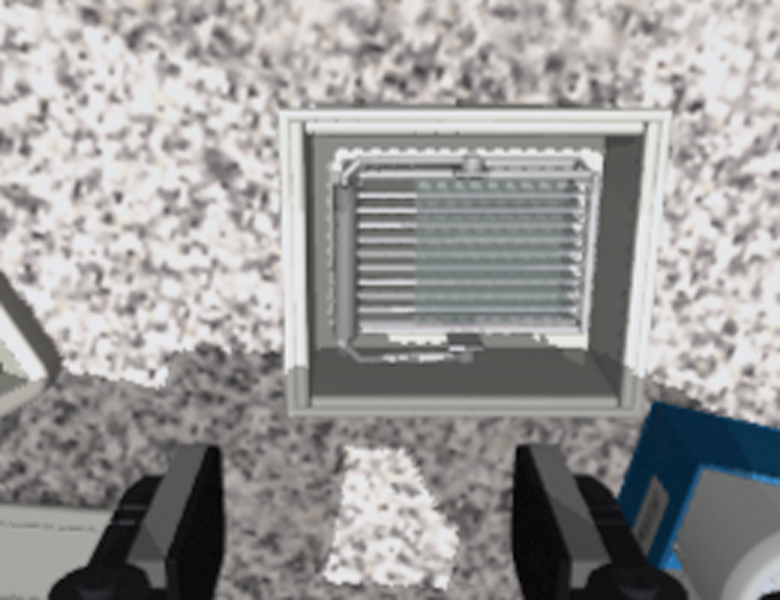

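Request:
servo_tool --rows '[[[0.6,0.2,0.5],-0.12,5],[[0.6,0.2,0.5],-0.12,8],[[0.6,0.2,0.5],-0.12,8],[[0.6,0.2,0.5],-0.12,8],[[0.6,0.2,0.5],-0.12,8]]'

```text
clock: 16.12
eef_pos: [605.8, 89.2, 222.5]
tcp_rot: [-3.138, 0.002, 1.287]
contact_force: [-0.0, -0.6, -0.9]
opening: 0.934
```

Request:
servo_tool --rows '[[[0,0,0],-0.12,8],[[0,0,0],-0.12,8],[[0,0,0],-0.12,8],[[0,0,0],-0.12,8],[[0,0,0],-0.12,8]]'

```text
clock: 16.53
eef_pos: [605.6, 89.1, 222.2]
tcp_rot: [-3.14, 0.003, 0.687]
contact_force: [-0.5, 0.3, 0.5]
opening: 0.938
```

Request:
servo_tool --rows '[[[0,0,0],-0.12,8],[[0,0,0],-0.12,8],[[0,0,0],-0.12,8],[[0,0,0],-0.014,8],[[0,0,0],0,8]]'

```text
clock: 16.95
eef_pos: [605.8, 89.2, 222.9]
tcp_rot: [-3.141, 0.003, 0.321]
contact_force: [0.2, -0.1, 1.0]
opening: 0.939
```

```bash
cat > rect.py <<'E'
from h import *
def rect(W,win,lo,hi):
    u0,v0,u1,v1=win
    m=np.zeros(W.shape[:2],bool); m[v0:v1,u0:u1]=True
    m&=(W[...,2]>lo)&(W[...,2]<hi); n,l,st,_=cv2.connectedComponentsWithStats(m.astype(np.uint8)); k=1+np.argmax(st[1:,4]); P=W[l==k]
    return st[k],cv2.minAreaRect(P[:,:2].astype(np.float32)),np.median(P[:,2])
E
python3 - <<'E'
from rect import *
import pickle
d=grab('wrist'); save(d,'w16.png');pickle.dump(d,open('w16.pkl','wb'))
s=d['s'];print(s['eef_pos'],s['tcp_rot'],s['contact_force'],s['opening'])
print(rect(world(d),(200,60,450,370),49,61))
E
```

```text
[605.81134712  89.15072991 222.92914032] [-3.14103970e+00  2.93778725e-03  3.21174788e-01] [ 0.20102529 -0.12296281  0.97514262] 0.9391243589139815
(array([ 270,  122,  105,  115, 3374], dtype=int32), ((607.8219604492188, 89.58995056152344), (120.13562774658203, 102.18600463867188), 18.40108299255371), np.float64(55.51015662347385))
```

View pics/w16.png

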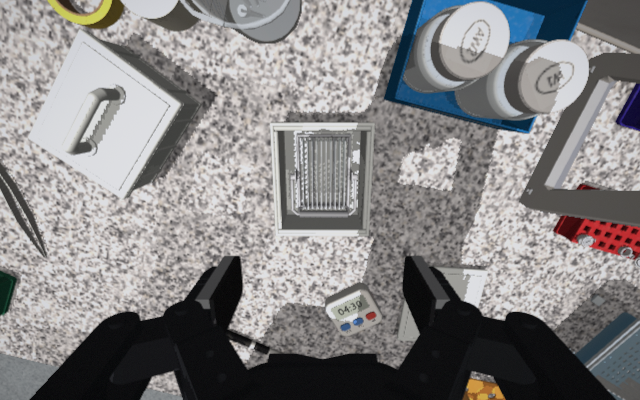

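Request:
servo_tool --rows '[[[-1.2,-2.1,0],-0.01,8],[[-2,-3.5,0],-0.02,8],[[-2,-3.5,0],-0.02,8],[[-2,-3.5,0],-0.02,8],[[-2,-3.5,0],-0.008,8]]'

```text
clock: 17.42
eef_pos: [513.3, -72.8, 224.2]
tcp_rot: [-3.141, 0.001, 0.244]
contact_force: [0.9, -0.6, -0.6]
opening: 0.931
```

Request:
servo_tool --rows '[[[-2,-3.5,0],0,8],[[-0.8,-1.5,0],0,8],[[0,0,0],0,8],[[0,0,0],0,8],[[0,0,0],0,8]]'

```text
clock: 17.83
eef_pos: [487.1, -121.3, 224.6]
tcp_rot: [-3.141, -0.0, 0.242]
contact_force: [0.5, -0.7, 0.6]
opening: 0.932
```

Run:
```python
from rect import *
import pickle
d=grab('wrist'); save(d,'w17.png');pickle.dump(d,open('w17.pkl','wb'))
s=d['s'];print(s['eef_pos'],s['tcp_rot'],s['contact_force'],s['opening'])
W=world(d);print(rect(W,(230,60,410,270),6,18))
m=np.zeros(W.shape[:2],bool); m[60:260,250:390]=True; m&=(W[...,2]>35)&(W[...,2]<50); v,u=np.nonzero(m); P=W[m]; print(len(P),np.median(P,0),P.min(0),P.max(0),cv2.minAreaRect(P[:,:2].astype(np.float32)), cv2.minAreaRect(np.stack([u,v],1).astype(np.float32)))
```

```text
[ 487.08795902 -121.25749488  224.64084101] [-3.14126637e+00 -2.41071231e-04  2.42081452e-01] [ 0.46202024 -0.67580991  0.64611869] 0.9322390423312678
(array([ 275,  126,   91,  100, 8041], dtype=int32), ((483.311767578125, -120.62773132324219), (119.64225006103516, 102.1651382446289), 13.997845649719238), np.float64(12.923124643242431))
514 [ 486.42743773 -119.52227872   41.95142521] [ 451.58377574 -131.49134932   35.36754614] [ 517.34085772 -108.71136794   44.3700194 ] ((484.279052734375, -119.93387603759766), (66.57943725585938, 8.91914176940918), 13.997162818908691) ((320.0, 181.5), (59.0, 8.0), 90.0)
```

View pics/w17.png

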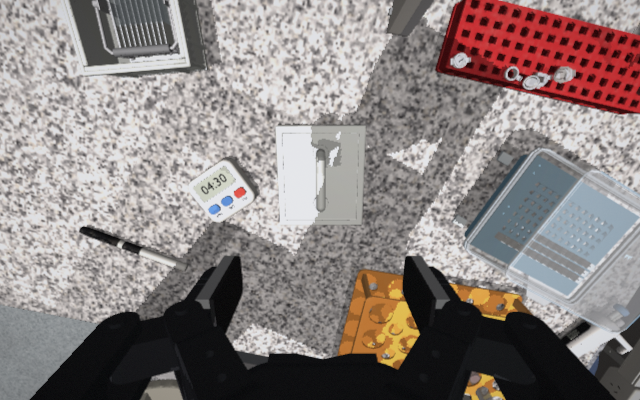

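Request:
servo_tool --rows '[[[-0.25,0,-3],0.001,5],[[0,0,-3.5],0,5],[[0,0,-3.5],0,5],[[0,0,-3.0],0,5],[[0,0,-1.5],0,5]]'

```text
clock: 18.3
eef_pos: [482.9, -120.0, 76.4]
tcp_rot: [-3.14, 0.003, 0.245]
contact_force: [-0.3, 0.1, 0.1]
opening: 0.584
```

Request:
servo_tool --rows '[[[0,0,0],0,4],[[0,0,0],0,4],[[0,0,0],0,4]]'

```text
clock: 18.55
eef_pos: [485.3, -121.3, 80.7]
tcp_rot: [3.141, -0.001, 0.243]
contact_force: [0.5, -0.1, 0.5]
opening: 0.468
```

Run:
```python
from rect import *
import pickle
d=grab('wrist'); save(d,'w18.png',(200,80,460,280),3);pickle.dump(d,open('w18.pkl','wb'))
s=d['s'];print(s['eef_pos'],s['tcp_rot'],s['contact_force'],s['opening'])
W=world(d);print(rect(W,(180,40,460,270),6,18))
m=np.zeros(W.shape[:2],bool); m[60:260,300:340]=True; m&=(W[...,2]>37)&(W[...,2]<48); P=W[m]
c=np.array(s['eef_pos'][:2]); t=s['tcp_rot'][2]; R=np.array([[np.cos(t),np.sin(t)],[-np.sin(t),np.cos(t)]]); q=(P[:,:2]-c)@R.T
print(len(q),q.min(0),q.max(0),np.median(q,0),np.median(P[:,2]), cv2.minAreaRect(q.astype(np.float32)))
```

```text
[ 485.30504542 -121.27657761   80.65378575] [ 3.14105975e+00 -1.11711921e-03  2.43237644e-01] [ 0.54256584 -0.07050201  0.53257687] 0.46842162153592953
(array([  243,   136,   154,   134, 16584], dtype=int32), ((494.5113830566406, -117.70378112792969), (98.3042221069336, 102.20011901855469), 14.019515037536621), np.float64(12.924029510407209))
1146 [-16.3064948   -3.70045849] [31.59682371  6.32830575] [9.52076996 1.33926079] 41.83966905847443 ((7.636186599731445, 1.3525598049163818), (47.940460205078125, 9.850418090820312), 0.3173973262310028)
```

View pics/w18.png

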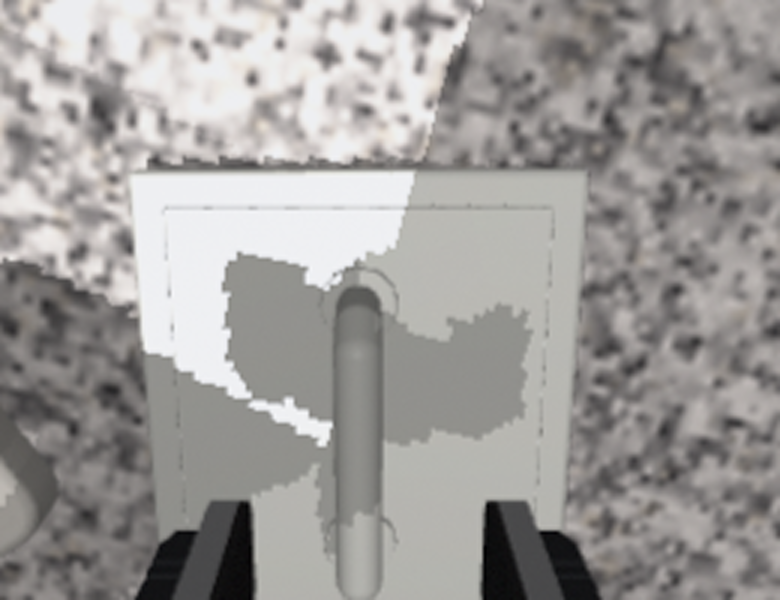

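Request:
servo_tool --rows '[[[0,0.1,-1],0,3],[[0,0,-1.5],0,3],[[0,0,-1],0,3],[[0,0,0],0,3],[[0,0,0],0,3]]'

```text
clock: 19.02
eef_pos: [483.9, -120.6, 44.5]
tcp_rot: [-3.141, 0.001, 0.242]
contact_force: [-0.1, 0.6, 0.7]
opening: 0.353
```

Request:
servo_tool --rows '[[[0,0,0],0,3],[[0,0,0],0,3]]'

```text
clock: 19.18
eef_pos: [484.6, -120.9, 45.3]
tcp_rot: [3.141, -0.001, 0.242]
contact_force: [-0.5, -0.7, 0.0]
opening: 0.348
```

Run:
```python
from rect import *
import pickle
d=grab('wrist'); save(d,'w19.png',(200,80,460,280),3);pickle.dump(d,open('w19.pkl','wb'))
s=d['s'];print(s['eef_pos'],s['tcp_rot'],s['contact_force'],s['opening'],d['cx'],d['cy'])
W=world(d)
c=np.array(s['eef_pos'][:2]); t=s['tcp_rot'][2]; R=np.array([[np.cos(t),np.sin(t)],[-np.sin(t),np.cos(t)]]); 
for v in (225,240,250,260):
    q=(W[v,250:390,:2]-c)@R.T; print(v,[(u+250,q[u,1].round(1),W[v,250+u,2].round()) for u in range(0,140,4)])
```

```text
[ 484.62038014 -120.85245599   45.3400074 ] [ 3.14115767e+00 -8.33396152e-04  2.41751760e-01] [-0.49488285 -0.66378826  0.02568783] 0.3483668510150895 322.23155735451246 202.1312475242395
225 [(250, np.float64(41.5), np.float64(15.0)), (254, np.float64(39.5), np.float64(13.0)), (258, np.float64(37.2), np.float64(13.0)), (262, np.float64(34.8), np.float64(13.0)), (266, np.float64(32.1), np.float64(15.0)), (270, np.float64(30.3), np.float64(12.0)), (274, np.float64(27.6), np.float64(14.0)), (278, np.float64(25.5), np.float64(12.0)), (282, np.float64(23.1), np.float64(13.0)), (286, np.float64(20.7), np.float64(13.0)), (290, np.float64(18.3), np.float64(14.0)), (294, np.float64(16.0), np.float64(13.0)), (298, np.float64(13.7), np.float64(12.0)), (302, np.float64(11.4), np.float64(13.0)), (306, np.float64(8.9), np.float64(14.0)), (310, np.float64(5.5), np.float64(40.0)), (314, np.float64(3.4), np.float64(42.0)), (318, np.float64(1.5), np.float64(43.0)), (322, np.float64(-0.4), np.float64(43.0)), (326, np.float64(-2.4), np.float64(41.0)), (330, np.float64(-5.1), np.float64(13.0)), (334, np
[... 4464 characters left out ...]
(326, np.float64(-2.5), np.float64(42.0)), (330, np.float64(-5.3), np.float64(13.0)), (334, np.float64(-7.8), np.float64(13.0)), (338, np.float64(-10.2), np.float64(13.0)), (342, np.float64(-12.7), np.float64(13.0)), (346, np.float64(-0.4), np.float64(178.0)), (350, np.float64(-17.5), np.float64(14.0)), (354, np.float64(-15.8), np.float64(49.0)), (358, np.float64(-16.9), np.float64(55.0)), (362, np.float64(-18.9), np.float64(53.0)), (366, np.float64(-20.8), np.float64(53.0)), (370, np.float64(-23.9), np.float64(46.0)), (374, np.float64(-25.7), np.float64(47.0)), (378, np.float64(-27.5), np.float64(48.0)), (382, np.float64(-37.1), np.float64(13.0)), (386, np.float64(-39.7), np.float64(13.0))]
```

View pics/w19.png

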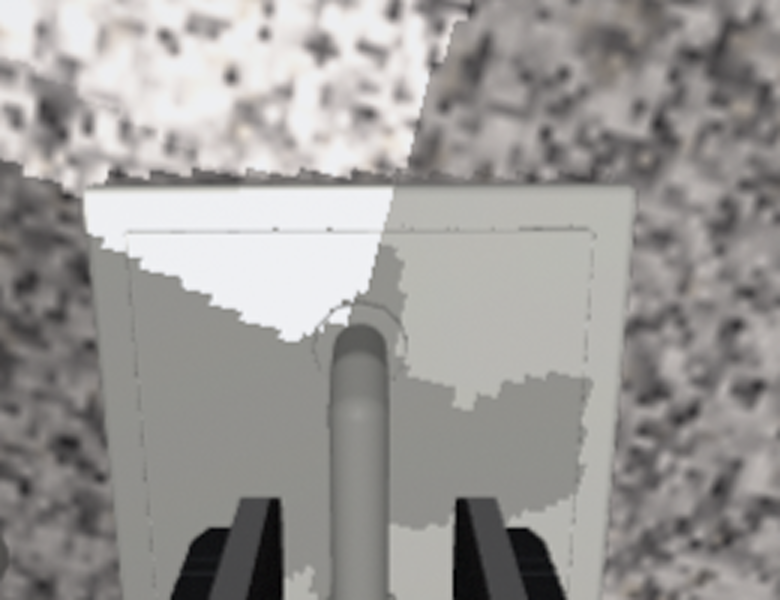

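Request:
servo_tool --rows '[[[-0.04,0.15,-0.5],0,3],[[0,0,-0.5],0,3],[[0,0,-0.5],0,3],[[0,0,0],0,2.5],[[0,0,0],0,2]]'

```text
clock: 19.65
eef_pos: [483.4, -119.1, 29.3]
tcp_rot: [-3.141, 0.001, 0.242]
contact_force: [0.7, 0.2, -0.5]
opening: 0.237
```

Request:
servo_tool --rows '[[[0,0,0],0,2],[[0,0,0],0,2]]'

```text
clock: 19.82
eef_pos: [483.9, -119.2, 29.8]
tcp_rot: [3.142, -0.0, 0.242]
contact_force: [-0.1, -0.3, -0.7]
opening: 0.231
```

Run:
```python
from rect import *
import pickle
d=grab('wrist'); save(d,'w20.png',(250,200,400,300),5)
s=d['s'];print(s['eef_pos'],s['tcp_rot'],s['contact_force'],s['opening'])
```

```text
[ 483.90190704 -119.24902038   29.83066218] [ 3.14150926e+00 -1.11218214e-04  2.41832899e-01] [-0.06576    -0.27342055 -0.72971314] 0.23149660404301906
```

View pics/w20.png

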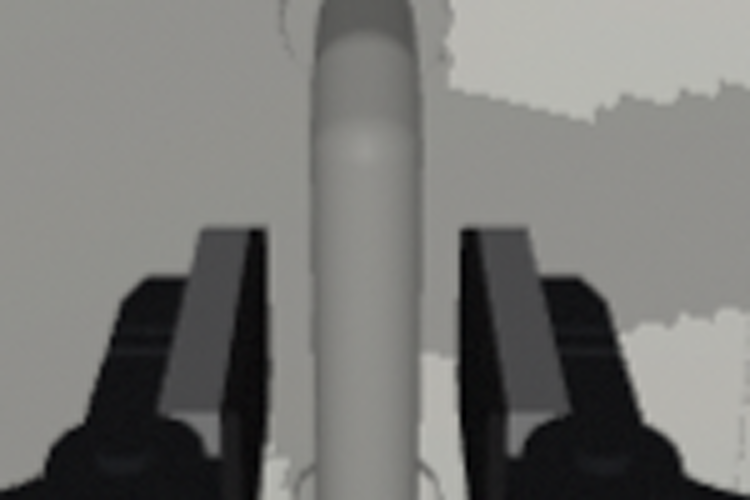

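Request:
servo_tool --rows '[[[0,0,0],0,1.5],[[0,0,0],0,1],[[0,0,0],0,0.5],[[0,0,0],0,0],[[0,0,0],0,0]]' --squeeze 40

```text
clock: 20.28
eef_pos: [484.0, -119.3, 30.0]
tcp_rot: [3.141, -0.0, 0.242]
contact_force: [-0.7, -0.0, 4.2]
opening: 0.1
```

Request:
servo_tool --rows '[[[0,0,0],0,0],[[0,0,0],0,0],[[0,0,0],0,0]]'

```text
clock: 20.53
eef_pos: [483.9, -119.3, 30.0]
tcp_rot: [3.141, -0.0, 0.242]
contact_force: [-1.1, 0.5, 5.9]
opening: 0.099
```

Request:
servo_tool --rows '[[[0,0,0.5],0,0],[[0,0,1.5],0,0],[[0,0,2.5],0,0],[[0,0,3],0,0],[[0,0,3],0,0]]'

```text
clock: 20.95
eef_pos: [482.8, -118.9, 135.4]
tcp_rot: [-3.14, 0.002, 0.242]
contact_force: [1.8, 0.2, -1.6]
opening: 0.1
```

Request:
servo_tool --rows '[[[0,0,0],0,0],[[0,0,0],0,0]]'

```text
clock: 21.12
eef_pos: [484.7, -119.4, 136.3]
tcp_rot: [3.14, -0.003, 0.242]
contact_force: [-0.5, -0.3, -2.0]
opening: 0.098
```

Run:
```python
from rect import *
import pickle
d=grab('wrist'); save(d,'w21.png')
s=d['s'];print(s['eef_pos'],s['tcp_rot'],s['contact_force'],s['opening'])
d=grab('scene'); save(d,'s21.png',(300,100,460,220),5)
```

```text
[ 484.73914465 -119.38306631  136.26159949] [ 3.14009401e+00 -3.02150586e-03  2.41792008e-01] [-0.54227155 -0.25369607 -1.98463706] 0.09821137509471796
```

View pics/w21.png

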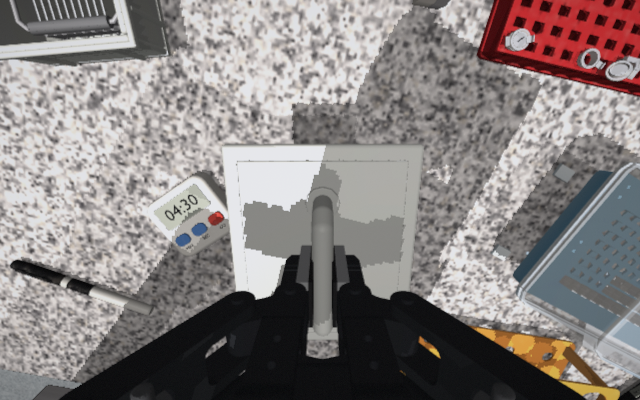

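View pics/s21.png

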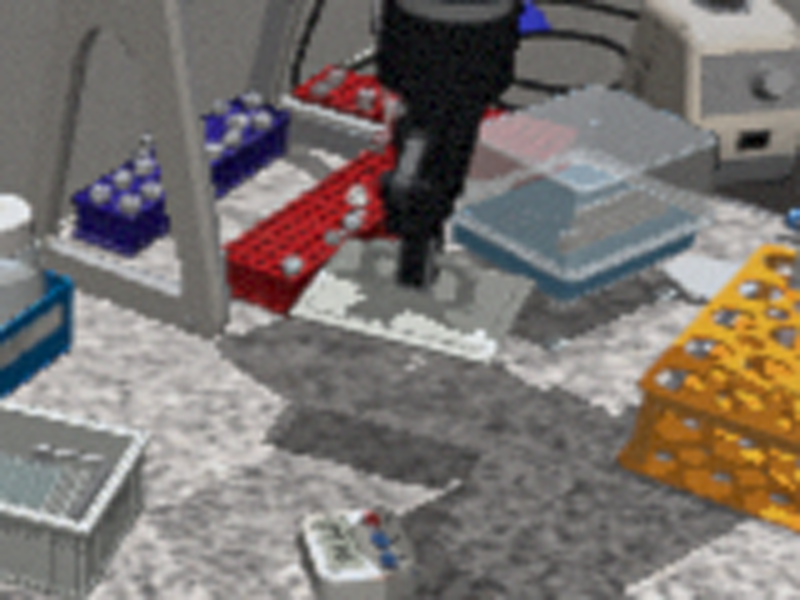

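Request:
servo_tool --rows '[[[0.8,1.4,0],0.01,0],[[1.4,2.4,0],0.01,0],[[1.6,2.7,0],0.01,0],[[1.6,2.7,0],0.01,0],[[1.6,2.7,0],0.01,0]]'

```text
clock: 21.63
eef_pos: [553.1, 1.0, 132.9]
tcp_rot: [-3.141, 0.003, 0.292]
contact_force: [0.5, -1.2, -1.8]
opening: 0.099
```

Request:
servo_tool --rows '[[[1.6,2.7,0],0.01,0],[[1.6,2.7,0],0.01,0],[[1.4,2.4,0],0.006,0],[[0.8,1.3,0],0,0],[[0,0,0],0,0]]'

```text
clock: 22.05
eef_pos: [608.4, 93.2, 133.0]
tcp_rot: [-3.141, 0.001, 0.32]
contact_force: [-0.0, -0.2, -1.3]
opening: 0.1
```

Request:
servo_tool --rows '[[[0,0,0],0,0],[[0,0,0],0,0],[[0,0,0],0,0]]'

```text
clock: 22.3
eef_pos: [606.8, 89.6, 134.2]
tcp_rot: [-3.142, 0.002, 0.317]
contact_force: [-0.2, -0.4, -1.4]
opening: 0.103
```

Run:
```python
from rect import *
import pickle
d=grab('wrist'); save(d,'w22.png',(190,100,450,300),3);pickle.dump(d,open('w22.pkl','wb'))
s=d['s'];print(s['eef_pos'],s['tcp_rot'],s['contact_force'],s['opening'])
d=grab('scene'); save(d,'s22.png',(250,130,370,230),6);pickle.dump(d,open('s22.pkl','wb'))
d=grab('top'); save(d,'t22.png',(280,110,380,210),6);pickle.dump(d,open('t22.pkl','wb'))
```

```text
[606.76250775  89.60068308 134.16495933] [-3.14155481e+00  1.69248618e-03  3.16861911e-01] [-0.15594822 -0.44218424 -1.3897269 ] 0.1031411844707489
```

View pics/w22.png

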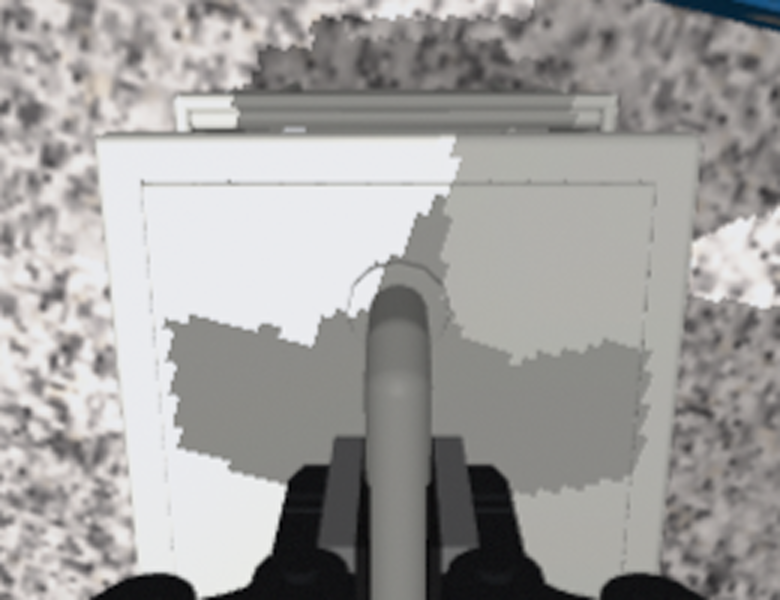

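View pics/s22.png

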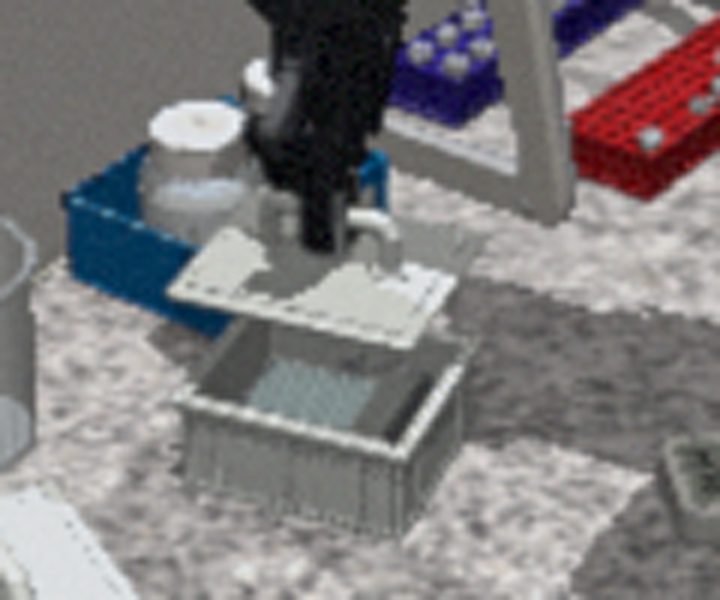

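View pics/t22.png

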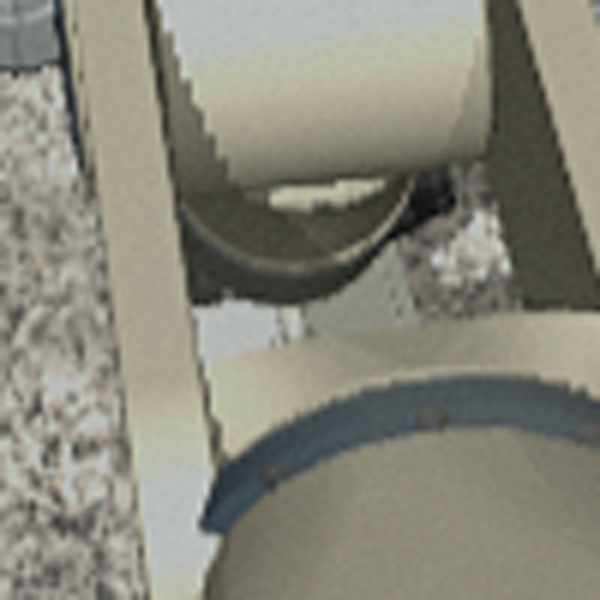

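Run:
```python
from rect import *
import pickle
d=pickle.load(open('w22.pkl','rb')); s=d['s']; W=world(d)
c=np.array(s['eef_pos'][:2]); t=0.3205; R=np.array([[np.cos(t),np.sin(t)],[-np.sin(t),np.cos(t)]]); q=(W[...,:2]-c)@R.T
for u in (270,290,345,370):
    z=W[:,u,2]
    a=[v for v in range(120,160) if 50<z[v]<60]; b=[v for v in range(120,200) if 108<z[v]<122]
    print(u,'dish',a[0],q[a[0],u,0].round(1),q[a[1],u,0].round(1),'lid',b[0],q[b[0],u,0].round(1),q[b[1],u,0].round(1),z[b[3]].round(1))
for v in (150,160,190,220,250):
    z=W[v,:,2]; b=[u for u in range(200,440) if 108<z[u]<122]; print(v,'lid',b[0],q[v,b[0],1].round(1),b[-1],q[v,b[-1],1].round(1),'z',z[b[5]].round(1),z[b[-5]].round(1))
for v in (134,138):
    z=W[v,:,2]; b=[u for u in range(230,410) if 50<z[u]<60]; print(v,'dish',b[0],q[v,b[0],1].round(1),b[-1],q[v,b[-1],1].round(1))
# lid yaw
m=(W[...,2]>110)&(W[...,2]<120); m[:,:200]=0;m[:,440:]=0;m[:140]=0;m[290:]=0
L=[];Rr=[]
for v in range(150,260):
    b=np.nonzero(m[v])[0]
    if len(b): L.append(q[v,b[0]]);Rr.append(q[v,b[-1]])
for X in (L,Rr):
    X=np.array(X); print(np.polyfit(X[:,0],X[:,1],1))
```

```text
270 dish 131 61.1 60.7 lid 144 59.7 59.2 116.4
290 dish 131 61.0 60.5 lid 144 59.6 59.2 115.0
345 dish 131 61.1 60.6 lid 144 59.5 59.0 115.8
370 dish 131 61.0 60.4 lid 144 59.3 59.2 115.7
150 lid 222 49.6 423 -51.0 z 115.9 115.7
160 lid 223 49.0 422 -51.0 z 115.7 115.0
190 lid 226 49.1 419 -50.9 z 115.7 115.1
220 lid 229 49.6 416 -51.1 z 115.9 115.5
250 lid 232 49.8 413 -50.9 z 115.8 115.5
134 dish 248 50.1 395 -50.7
138 dish 248 50.6 395 -51.0
[2.14849393e-04 4.95168112e+01]
[-1.17358251e-03 -5.10092455e+01]
```

Request:
servo_tool --rows '[[[0.12,0.11,0],0.002,0],[[0,0,-1],0,0],[[0,0,-1],0,0],[[0,0,-1],0,0],[[0,0,-0.8],0,0]]'

```text
clock: 22.87
eef_pos: [608.2, 91.7, 94.9]
tcp_rot: [-3.141, 0.002, 0.32]
contact_force: [0.0, -0.3, -1.5]
opening: 0.098
```

Request:
servo_tool --rows '[[[0,0,0],0,0],[[0,0,0],0,0],[[0,0,0],0,0],[[0,0,0],0,0]]'

```text
clock: 23.2
eef_pos: [609.4, 92.0, 97.2]
tcp_rot: [3.141, -0.001, 0.32]
contact_force: [0.4, 0.7, -1.8]
opening: 0.099
```

Run:
```python
from rect import *
import pickle
d=grab('wrist'); save(d,'w23.png',(190,100,450,300),3);pickle.dump(d,open('w23.pkl','wb'))
s=d['s'];print(s['eef_pos'],s['tcp_rot'],s['contact_force'],s['opening'])
d=grab('scene'); save(d,'s23.png',(260,140,360,220),8);pickle.dump(d,open('s22.pkl','wb'))
```

```text
[609.3679069   91.97907081  97.18133843] [ 3.14147239e+00 -7.52302374e-04  3.19841459e-01] [ 0.35026827  0.69777886 -1.79992326] 0.09864373373009884
```

View pics/w23.png

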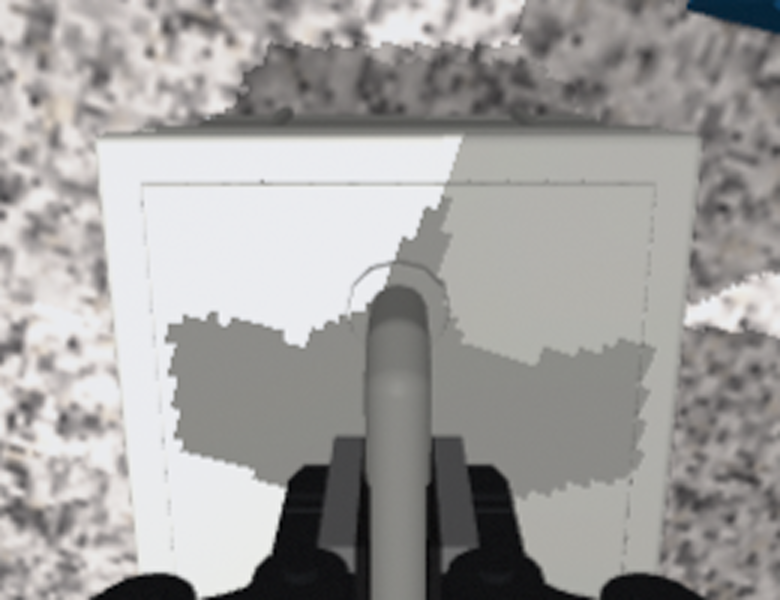

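View pics/s23.png

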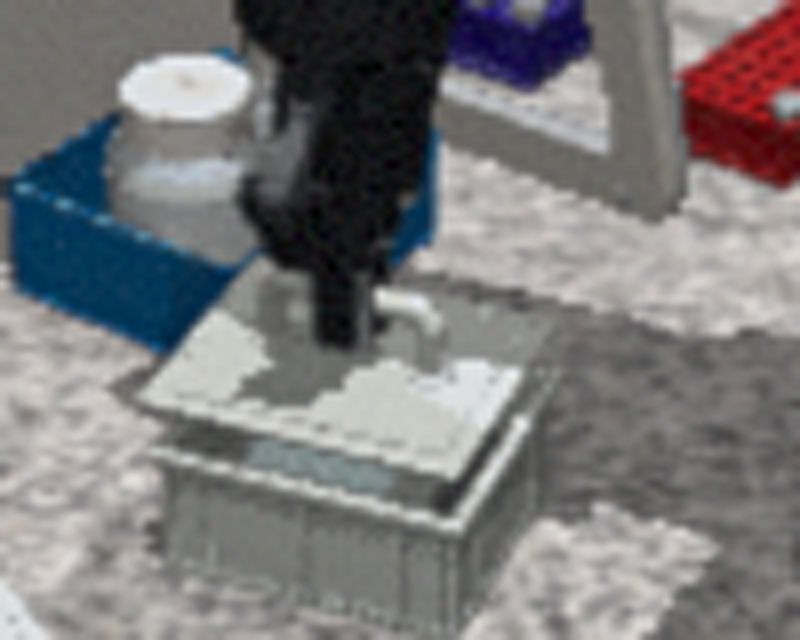

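Request:
servo_tool --rows '[[[0,0,0],0,0],[[0,0,0],0,0],[[0,0,0],0,0]]'

```text
clock: 23.55
eef_pos: [609.1, 91.9, 97.0]
tcp_rot: [3.142, -0.0, 0.32]
contact_force: [1.3, -0.1, -1.8]
opening: 0.096
```

Request:
servo_tool --rows '[[[0,0,0],0,0],[[0,0,0],0,0]]'

```text
clock: 23.72
eef_pos: [609.0, 91.9, 96.9]
tcp_rot: [3.142, -0.0, 0.32]
contact_force: [0.3, 1.0, -1.7]
opening: 0.1
```

Request:
servo_tool --rows '[[[-0.1,-0.11,0],0,0],[[0,0,-0.3],0,0],[[0,0,-0.3],0,0],[[0,0,-0.2],0,0],[[0,0,0],0,0]]'

```text
clock: 24.13
eef_pos: [607.6, 90.7, 88.0]
tcp_rot: [-3.141, 0.001, 0.32]
contact_force: [-0.8, -1.1, -0.9]
opening: 0.102
```

Request:
servo_tool --rows '[[[0,0,0],0,0],[[0,0,0],0,0],[[0,0,0],0,0]]'

```text
clock: 24.38
eef_pos: [608.1, 90.8, 88.9]
tcp_rot: [3.142, -0.0, 0.32]
contact_force: [0.3, 0.5, -1.3]
opening: 0.102
```

Run:
```python
from rect import *
import pickle
d=grab('wrist'); pickle.dump(d,open('w24.pkl','wb'))
s=d['s'];print(s['eef_pos'],s['tcp_rot'],s['contact_force'],s['opening'])
d=grab('scene'); save(d,'s24.png',(260,140,360,220),8);pickle.dump(d,open('s22.pkl','wb'))
```

```text
[608.08398954  90.82726169  88.85925282] [ 3.14158132e+00 -1.83389050e-04  3.19803977e-01] [ 0.31445383  0.53756419 -1.29939488] 0.1016598167051358
```

View pics/s24.png

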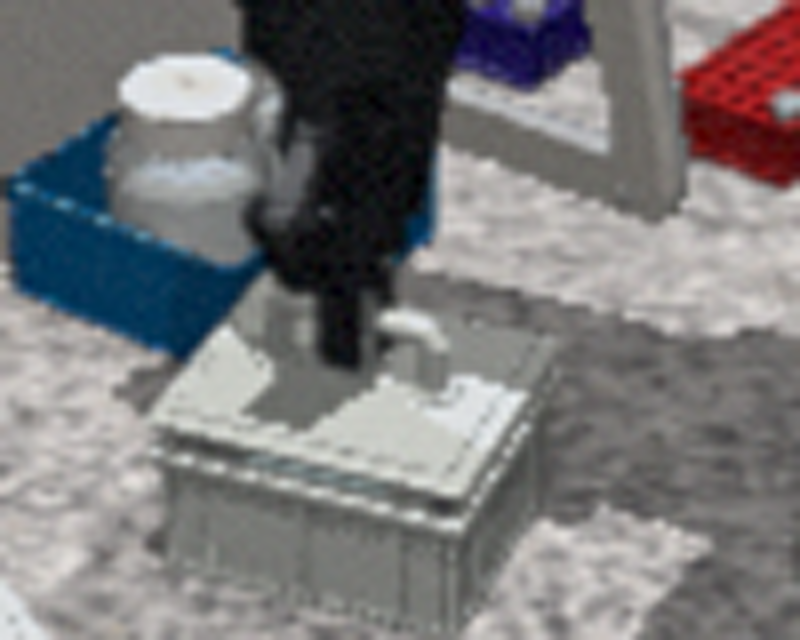

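Request:
servo_tool --rows '[[[0,0,-0.15],0,0],[[0,0,-0.15],0,0],[[0,0,-0.1],0,0],[[0,0,0],0,0],[[0,0,0],0,0]]'

```text
clock: 24.9
eef_pos: [607.9, 90.8, 84.7]
tcp_rot: [-3.142, 0.0, 0.32]
contact_force: [0.2, -0.0, -1.6]
opening: 0.099
```

Request:
servo_tool --rows '[[[0,0,-0.1],0,0],[[0,0,-0.1],0,0],[[0,0,0],0,0],[[0,0,0],0,0]]'

```text
clock: 25.23
eef_pos: [607.9, 90.8, 82.7]
tcp_rot: [-3.142, 0.0, 0.32]
contact_force: [0.4, 0.2, -1.4]
opening: 0.1
```

Now about 2 mm into the dish with no contact force, so the bead has entered cleanly.

Request:
servo_tool --rows '[[[0,0,-0.1],0,0],[[0,0,-0.1],0,0],[[0,0,0],0,0],[[0,0,0],0,0]]'

```text
clock: 25.57
eef_pos: [607.9, 90.8, 80.7]
tcp_rot: [-3.142, 0.0, 0.32]
contact_force: [0.0, -0.6, -1.4]
opening: 0.096
```

Request:
servo_tool --rows '[[[0,0,-0.1],0,0],[[0,0,0],0,0],[[0,0,0],0,0]]'

```text
clock: 25.82
eef_pos: [607.9, 90.8, 79.7]
tcp_rot: [-3.142, 0.0, 0.32]
contact_force: [0.0, -0.3, -1.9]
opening: 0.099
```

Request:
servo_tool --rows '[[[0,0,-0.05],0,0],[[0,0,0],0,0],[[0,0,0],0,0]]'

```text
clock: 26.07
eef_pos: [608.0, 90.8, 79.3]
tcp_rot: [-3.142, 0.0, 0.32]
contact_force: [-0.0, -0.3, -1.2]
opening: 0.095
```

Request:
servo_tool --rows '[[[0,0,-0.05],0,0],[[0,0,0],0,0],[[0,0,0],0,0]]'

```text
clock: 26.32
eef_pos: [608.1, 90.8, 79.1]
tcp_rot: [3.142, -0.0, 0.32]
contact_force: [-0.3, -0.4, 3.2]
opening: 0.094
```

Request:
servo_tool --rows '[[[0,0,-0.05],0,0],[[0,0,0],0,0],[[0,0,0],0,0]]'

```text
clock: 26.57
eef_pos: [608.1, 90.8, 79.0]
tcp_rot: [3.142, -0.0, 0.32]
contact_force: [-3.6, -0.7, 7.7]
opening: 0.101
```

Run:
```python
from rect import *
import pickle
d=grab('scene'); save(d,'s25.png',(260,140,360,220),8); print(d['s']['eef_pos'],d['s']['contact_force'])
```

```text
[608.07218626  90.81218055  79.00413671] [-3.59818957 -0.72210492  7.69119032]
```

View pics/s25.png

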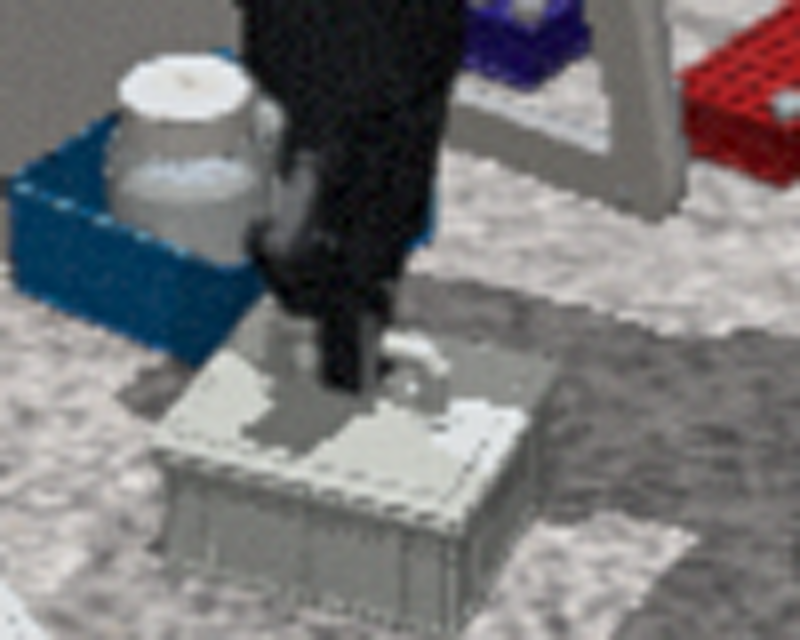

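The lid stopped at TCP z = 79.0, as predicted, and the scene view shows it flush on the rim. I'll ease the load, release and go up.

Request:
servo_tool --rows '[[[0,0,0.1],0,0],[[0,0,0],0,0],[[0,0,0],0,1.2],[[0,0,0],0,1.8],[[0,0,0],0,3]]'

```text
clock: 27.03
eef_pos: [608.1, 90.8, 79.2]
tcp_rot: [3.142, -0.0, 0.32]
contact_force: [0.6, 0.5, 0.3]
opening: 0.336
```

Request:
servo_tool --rows '[[[0,0,0],0,4],[[0,0,0.5],0,4],[[0,0,1],0,4],[[0,0,2],0,4],[[0,0,3],0,4]]'

```text
clock: 27.45
eef_pos: [606.5, 90.5, 143.6]
tcp_rot: [-3.141, 0.004, 0.32]
contact_force: [0.7, 0.1, -0.1]
opening: 0.471
```

Request:
servo_tool --rows '[[[0,0,3.5],0,4],[[0,0,3],0,4],[[0,0,1],0,4],[[0,0,0],0,4],[[0,0,0],0,4]]'

```text
clock: 27.87
eef_pos: [608.0, 90.8, 219.8]
tcp_rot: [3.141, -0.001, 0.32]
contact_force: [-0.7, -0.8, -0.8]
opening: 0.472
```

Run:
```python
from rect import *
import pickle
d=grab('wrist'); save(d,'w26.png');pickle.dump(d,open('w26.pkl','wb'))
s=d['s'];print(s['eef_pos'],s['tcp_rot'],s['contact_force'],s['opening'])
W=world(d);print(rect(W,(180,40,460,370),53,70))
m=np.zeros(W.shape[:2],bool); m[60:330,200:450]=True; m&=(W[...,2]>55)&(W[...,2]<68); P=W[m]; A=np.c_[P[:,:2]-P[:,:2].mean(0),np.ones(len(P))]; print('plane',np.linalg.lstsq(A,P[:,2],rcond=None)[0])
d=grab('scene'); save(d,'s26.png',(220,130,420,270),4)
```

```text
[607.99436891  90.78431599 219.76653353] [ 3.14138618e+00 -1.15671731e-03  3.19820088e-01] [-0.74324583 -0.77859474 -0.80868434] 0.47175243730034194
(array([  269,   126,   108,   116, 11002], dtype=int32), ((608.4141845703125, 90.13624572753906), (119.14926147460938, 102.26313781738281), 18.529382705688477), np.float64(61.92687974515789))
plane [-4.25043235e-03  1.52324005e-03  6.17887463e+01]
```

View pics/w26.png

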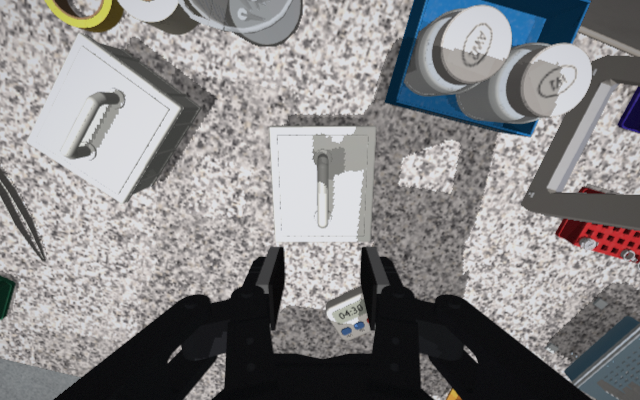

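View pics/s26.png

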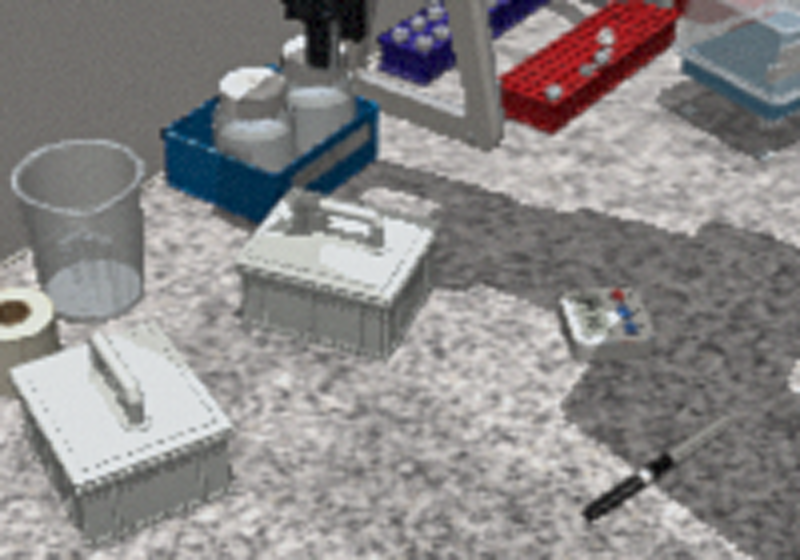

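Run:
```python
from h import *
print(r.sign_off()); print(r.sense()['clock'])
```

```text
the job is handed in; nothing more can be done
None
the job is handed in; nothing more can be done
```

The slide rack is in the open dish with its handle folded down, and the lid is seated on the dish. I handed the job in at about 28 s of the 62 s allowed.

- **Rack:** I lifted it by the standing handle and lowered it until it touched the dish floor, pressing with about 9 N at most. I then folded the handle to the rack's −x end until it met its stop. The grip's top measured about 42 mm above the bench, below the dish's 55 mm rim, and a picture from above showed the rack lying flat.
- **Lid:** I lifted it by its bridge handle and lowered it. It met no resistance until it came to rest at the predicted height, then took about 8 N before I let go.
- **Last checks:** The plate top read 61.8 mm, or about 60 mm (the seated height) after the 1.9 mm the camera read high on the loose lid. Its tilt was about 0.004 rad, which is within measurement noise, and its outline matched the dish to about 1 mm. In the last pictures the covered dish and timer look unmoved, as does the part of the forceps in view. The gripper was clear of everything.
- **Disagreements:** The wrist and top cameras differed by about 1–3 mm on absolute positions. I used relative measurements and the view between the fingers for the close fits. No check failed.

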